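# Clear the slide, fit the relay modules and send the board on

### The job

First clear everything that has been left lying on the rail slide ahead of the board carrier into the red tool tray, before moving the carrier. Then slide the carrier to the yellow fitting station, press every relay module on the bench fully home, flush with the board, into the socket of its own colour, and only then slide the carrier on to the green outgoing station. Leave the other things on the bench as they are.

Things in the scene. Friction and masses are not known exactly. Their poses are not given: they have to be found in the camera images.
- carrier (a joint): Travel of the board carrier along the rail's +y, in m, 0 to 0.26; starts at 0 to 0.02. Yellow fitting station at 0.12, green outgoing station at 0.24 (within 5 mm counts); in each a spring ball drops between two ridges, with about 1 mm of play. Sliding takes about 1 N, riding into or out of a station 4 to 8 N.
- rail: Aluminium rail slide fixed on the bench, lying left to right: flat top 110 mm wide (its x), 600 mm long (its y), 30 mm above the bench; a low 20 mm ledge on its far (+x) side. Origin on the bench under its middle; y along the travel, to the outgoing end. The carrier slides on top, 110 mm wide, its top 53 mm above the bench, reaching from 175 mm behind to 120 mm ahead of its middle.
- station_mid (a point): Fitting station, yellow marks on the rail's sides: point on the rail's top where the carrier's middle (the centre of its yellow socket; white pointer on its near side) stands at travel 0.12.
- station_out (a point): Outgoing station, green marks on the rail's sides, 120 mm beyond the yellow: point on the rail's top where the carrier's middle stands at travel 0.24.
- handle (a point): Middle of the top of the carrier's orange upright tab, 99 mm above the bench: 40 mm across (rail x), 14 mm along the travel, 46 mm tall above the carrier's top. It stands at the trailing (-y) end, 155 mm behind the carrier's middle; axes as the rail's. Pinch it from above or push it.
- module_red: Relay module: black plug body 60 x 36 x 13 mm (its x, y, z) with a red upright grip rib on top, 40 x 14 mm (x, y) and 24 mm tall, 37 mm in all; about 80 g. Origin at the centre of its underside, z up. Fits its socket either way round. May be absent.
- socket_red (a point): Centre of the floor of the carrier's socket with red strips: recess 64 mm (point y, along the travel) by 40 mm (x), 13 mm deep, with a 3 mm bevel round the mouth. A module goes in with its x along this y. Spring clips in the long walls hold an unpressed module about 8 mm proud; pressing with 8 to 15 N snaps it to the floor, its black body then level with the green board.
- module_yellow: Relay module: black plug body 60 x 36 x 13 mm (its x, y, z) with a yellow upright grip rib on top, 40 x 14 mm (x, y) and 24 mm tall, 37 mm in all; about 80 g. Origin at the centre of its underside, z up. Fits its socket either way round. May be absent.
- socket_yellow (a point): Centre of the floor of the carrier's socket with yellow strips: recess 64 mm (point y, along the travel) by 40 mm (x), 13 mm deep, with a 3 mm bevel round the mouth. A module goes in with its x along this y. Spring clips in the long walls hold an unpressed module about 8 mm proud; pressing with 8 to 15 N snaps it to the floor, its black body then level with the green board.
- module_blue: Relay module: black plug body 60 x 36 x 13 mm (its x, y, z) with a blue upright grip rib on top, 40 x 14 mm (x, y) and 24 mm tall, 37 mm in all; about 80 g. Origin at the centre of its underside, z up. Fits its socket either way round. May be absent.
- socket_blue (a point): Centre of the floor of the carrier's socket with blue strips: recess 64 mm (point y, along the travel) by 40 mm (x), 13 mm deep, with a 3 mm bevel round the mouth. A module goes in with its x along this y. Spring clips in the long walls hold an unpressed module about 8 mm proud; pressing with 8 to 15 N snaps it to the floor, its black body then level with the green board.
- heatsink: Aluminium finned heat sink, 60 x 40 x 32 mm (x, y, z), about 120 g, origin at the centre of its underside. Left lying on the rail top ahead of the carrier, in its way. May be absent.
- flux_bottle: Square amber bottle 40 x 40 mm, 50 mm tall plus a round white cap 26 mm across and 20 mm tall (70 mm in all), about 100 g, standing, origin at the centre of its underside, z towards the cap. Left lying on the rail top ahead of the carrier, in its way. May be absent.
- pliers: Closed flat pliers lying across the rail, 131 mm long (x, from -70 to +61 mm), 14 mm thick, about 130 g; the steel head to grip is 40 x 26 mm (x, y) centred 12 mm along +x from the origin, jaws 14 mm wide beyond it to +x, blue handles to -x (at most 44 mm wide). Origin on its underside. Left lying on the rail top ahead of the carrier, in its way. May be absent.
- tray: Open red tool tray fixed on the bench, 170 x 230 x 30 mm (x, y, z) outside, walls and floor 4 to 5 mm thick. Origin at the centre of its underside.
- solder_spool: Solder spool, 56 mm across, 44 mm tall, standing; a bystander, to be left alone. Origin at the centre of its underside.
- mouse: Computer mouse, 105 x 60 x 30 mm; a bystander, to be left alone. Origin at the centre of its underside.
- cleaner: White cleaner bottle, 48 mm across, 110 mm tall; a bystander, to be left alone. Origin at the centre of its underside.
- oil: Small amber bottle, 40 mm across, 75 mm tall; a bystander, to be left alone. Origin at the centre of its underside.
- spray: Red spray can, 54 mm across, 150 mm tall, standing beyond the rail's outgoing end; a bystander, to be left alone. Origin at the centre of its underside.
- meter: Yellow multimeter, 110 x 70 x 34 mm, lying near the rail's incoming end; a bystander, to be left alone. Origin at the centre of its underside.
Mind the look-alikes: they are no part of the job. Leave any purple look-alike of the module_blue alone.

How it is judged:
On the way, in this order (a step that is already met when the one before it is completed fails the run):
1. everything left on the rail lies in the tool tray, the carrier not yet moved to the fitting station (x of heatsink in the frame of tray between -0.08 and 0.08 m and y of heatsink in the frame of tray between -0.11 and 0.11 m and z of each of heatsink, flux_bottle, pliers in the frame of tray below 0.035 m and linear speed of each of heatsink, flux_bottle, pliers below 0.03 m/s and x of flux_bottle in the frame of tray between -0.08 and 0.08 m and y of flux_bottle in the frame of tray between -0.11 and 0.11 m and x of pliers in the frame of tray between -0.08 and 0.08 m and y of pliers in the frame of tray between -0.11 and 0.11 m and value of joint carrier below 0.06 m), for 0.2 s.
2. the carrier stands in the fitting station (value of joint carrier between 0.115 and 0.125 m and velocity of joint carrier between -0.01 and 0.01 m/s), for 0.2 s.
3. every module is pressed home in the socket of its colour with the carrier in the fitting station (all of step 2 and horizontal distance between module_red and socket_red below 0.005 m and z of module_red in the frame of socket_red below 0.003 m and angle between each of module_red, module_yellow, module_blue's own z axis and vertical below 0.07 rad and linear speed of each of module_red, module_yellow, module_blue below 0.03 m/s and horizontal distance between module_yellow and socket_yellow below 0.005 m and z of module_yellow in the frame of socket_yellow below 0.003 m and horizontal distance between module_blue and socket_blue below 0.005 m and z of module_blue in the frame of socket_blue below 0.003 m), for 0.2 s.
At the end, for the whole second after the job is handed in: Carrier in the outgoing station (0.24 m, within 5 mm); each module in the socket of its colour, within 5 mm sideways, under 3 mm above the socket floor, tilt under 0.07 rad; everything from the rail at rest inside the tray, origin under 35 mm above its underside (x of heatsink in the frame of tray between -0.08 and 0.08 m and y of heatsink in the frame of tray between -0.11 and 0.11 m and z of each of heatsink, flux_bottle, pliers in the frame of tray below 0.035 m and linear speed of each of heatsink, flux_bottle, pliers, module_red, module_yellow, module_blue below 0.03 m/s and x of flux_bottle in the frame of tray between -0.08 and 0.08 m and y of flux_bottle in the frame of tray between -0.11 and 0.11 m and x of pliers in the frame of tray between -0.08 and 0.08 m and y of pliers in the frame of tray between -0.11 and 0.11 m and horizontal distance between module_red and socket_red below 0.005 m and z of module_red in the frame of socket_red below 0.003 m and angle between each of module_red, module_yellow, module_blue's own z axis and vertical below 0.07 rad and horizontal distance between module_yellow and socket_yellow below 0.005 m and z of module_yellow in the frame of socket_yellow below 0.003 m and horizontal distance between module_blue and socket_blue below 0.005 m and z of module_blue in the frame of socket_blue below 0.003 m and value of joint carrier between 0.235 and 0.245 m and velocity of joint carrier between -0.01 and 0.01 m/s); the robot touches nothing.
It fails at once if a bystander is knocked over (angle between any of solder_spool, mouse, cleaner, oil, spray, meter's own z axis and vertical above 0.6 rad).
It fails at once if a bystander is pushed more than 50 mm from its place (distance of any of solder_spool, mouse, cleaner, oil, spray, meter from where it was at the start of the episode above 0.05 m).
Of module_red, module_yellow, module_blue only 2 to 3 are there at a start; the rules pass over those that are not, and their reading is None.
Of heatsink, flux_bottle, pliers only 2 to 3 are there at a start; the rules pass over those that are not, and their reading is None.
At some moment in a run one of module_red, module_yellow, module_blue may be knocked a few centimetres aside while the robot is not near it.
Once in a run the grip may slacken for a moment while it holds something.
It also fails if it takes over 200 s, if anything falls off the work surface, if the arm or the gripper's body presses on something with over 40 N, if the wrist force passes 120 N, or if a joint passes its speed limit or range.

### The arm

A 6-joint arm with a two-finger parallel gripper is mounted at the origin on the work surface. World frame = base frame: x ahead of the robot, y to its left, z up, the work surface at z = 0. Lengths are in m, angles in rad, forces in N, time in s.
With the tool pointing down it reaches from about 0.35 to 0.85 m from the base axis. Payload 8.1 kg.
Tool frame: the origin (TCP) lies between the finger pads; the fingertips stand 25 mm ahead of it and the grasp point (between the pads) lies 6 mm ahead of it; z points along the fingers, y is the line along which they close (so a half turn about z gives the same grasp; the last joint's range is limited). The gripper opens to 93 mm and grips with 3 to 60 N. Pads are 15 mm wide; open, the fingers measure 128 mm over their backs; the gripper's body (75 mm by 188 mm) begins 65 mm behind the grasp point.
Start: joints at [1.196, 0.13, 1.488, -0, 1.523, -0.085], TCP at [0.171, 0.575, 0.244] pointing down, gripper open.
Joint ranges: [-2.96, 2.96], [-0.89, 2.26], [0.02, 2.5], [-1.34, 4.48], [0, 2.73], [-2.66, 2.66]. Speed limits (rad/s): [2.39, 2.39, 2.79, 3.14, 3.14, 3.14].

### API

Orientations are given as a rotation vector (axis times angle).
In Python, from plant import robot gives the robot as it stands.
- The arm moves only by the tool arm_command, never from a script. Its argument "increments" is text: rows parted by semicolons, each of 5 numbers parted by spaces: the closure, from 0 (fully open) to 1 (shut), then the shift along the tool's x, y, z in mm, then the turn about the tool's z in rad. A call has 1 to 5 rows; each row is the pose to reach, as a shift and turn from the pose commanded when the call began, along the tool's axes at that moment; what a row does not reach only later rows make up. A row lasts 1/10 s, in which the tool goes at most 50 mm and 8.59 degrees, less where a joint would pass 70% of its speed; a pose out of reach is approached as far as the arm can. A call with a gripper value outside its range is refused whole. The fingers move at their own pace and stop on an object; "grip_force" is the grip in N (left out, the last holds). Time passes only in rows, so rows that repeat a pose let the fingers close. It gives the time, the measured TCP pose, the force, the opening and the grip force at its end, in the units of the state.
- robot.read_state(): the state, without advancing time (a new reading comes with each control period).
- robot.read_camera(name): name is "side" or "top"; returns the picture (420x560x3 uint8, blue, green, red); there is no depth.
- robot.camera_model(name): a dict with "fx", "fy", "cx", "cy" (pixels), "eye" and "rotation" of the camera in the world. Camera axes: x right, y down, z forward; pixel columns grow to the right and rows downward; lengths in m; the calibration is good to about 2 mm. A picture is of the moment at which its call begins. camera_model takes no time and is no camera call.
- robot.close_job(): hands the job in; it is judged then, once.
The state is a dict: "t": time; "q": joint angles; "dq": joint speeds; "joint_torque": joint torques, N m; "tool_pos": TCP position; "orientation": TCP orientation; "force": force on the tool from outside, world axes, zero at the start; "wrist_torque": the same for the moment, N m; "opening": finger opening in m; "gripper_force": force on a finger pad.
Only numpy, scipy, OpenCV 4.12 (cv2) and the standard library are available. Lean on these libraries where they do the work, as an engineer would, in place of code of your own. Each camera call takes 0.05 s, during which the arm holds its last target. There are 200 camera calls.

## Working session

There is one attempt and no reset: what is moved stays moved. The work goes in short steps, Python scripts to look and compute and a tool call to move; the robot and the scene stay as the last step left them, time stands still between calls to the robot, and variables do not carry over. Pictures are saved under pics/ and viewed, at most 14 in all, crops included, and the job is handed in when it is done.

Besides the shell and the picture viewer there is one more tool, called after ">>>" in YAML: its name, and indented under it one key for each argument. arm_command: Moves the arm, as the interface text tells. Its arguments: {"type":"object","properties":{"increments":{"type":"string"},"grip_force":{"type":"number"}},"required":["increments"]}

```bash
mkdir -p pics; cat > h.py <<'E'
import numpy as np, cv2
from plant import robot
from scipy.spatial.transform import Rotation as R
def shot(n,f=None):
    im=robot.read_camera(n).copy()
    if f: cv2.imwrite('pics/'+f,im)
    return im
def ray(n,u,v):
    m=robot.camera_model(n); d=np.array(m['rotation'])@np.array([(u-m['cx'])/m['fx'],(v-m['cy'])/m['fy'],1.])
    return np.array(m['eye'],float),d
def onz(n,u,v,z):
    e,d=ray(n,u,v); return e+d*(z-e[2])/d[2]
def px(n,p):
    m=robot.camera_model(n); c=np.array(m['rotation']).T@(np.array(p,float)-m['eye'])
    return np.array([m['fx']*c[0]/c[2]+m['cx'],m['fy']*c[1]/c[2]+m['cy']])
def tool():
    s=robot.read_state(); return np.array(s['tool_pos']),R.from_rotvec(s['orientation']).as_matrix(),s
def delta(p):
    "mm shift in tool axes to bring TCP to p"
    t,M,s=tool(); return np.round(M.T@(np.array(p)-t)*1000,1)
E
python3 - <<'E'
from h import *
shot('top','t0.png');shot('side','s0.png')
np.set_printoptions(precision=3,suppress=True)
for n in('top','side'):print(robot.camera_model(n))
t,M,s=tool();print(t,M,s['force'],s['opening'],s['t'])
E
```

```text
{'fx': 397.97563520858387, 'fy': 397.97563520858387, 'cx': 285.0319246622462, 'cy': 213.87051724100021, 'eye': array([0.47 , 0.018, 1.181]), 'rotation': array([-2.192,  2.165, -0.12 ])}
{'fx': 442.5845444042956, 'fy': 442.5845444042956, 'cx': 271.90572506805495, 'cy': 199.76394840194618, 'eye': array([-0.016, -0.875,  0.671]), 'rotation': array([-1.983,  0.614, -0.35 ])}
[0.171 0.575 0.243] [[-0.958  0.286 -0.001]
 [ 0.286  0.958 -0.002]
 [ 0.    -0.002 -1.   ]] [-0.06  -0.448 -0.468] 0.09300413226382227 0.1
```

View pics/t0.png

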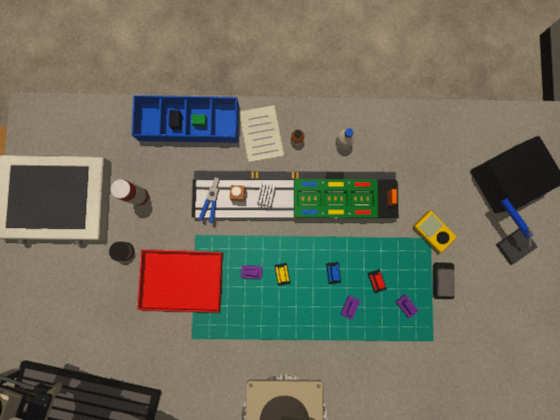

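View pics/s0.png

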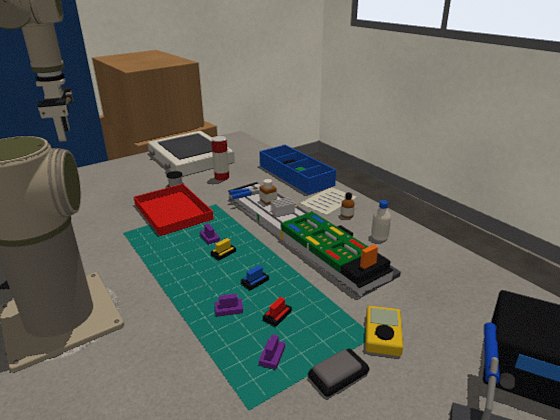

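The top view shows three things on the rail: pliers at (209,200), flux bottle at (237,191) and heatsink at (266,195). The carrier spans columns 294 to 398, with its orange tab at (393,197). Module candidates are yellow (282,273), blue (334,272) and red (377,281). The purple ones at (252,272), (350,307) and (406,306) are look-alikes and stay put. The tray is at (181,281).

```bash
sed -i "s/np.array(m\['rotation'\])/R.from_rotvec(m['rotation']).as_matrix()/" h.py
cat >> h.py <<'E'
LIM={'red':[((0,150,90),(6,255,255)),((174,150,90),(180,255,255))],'yellow':[((22,140,110),(34,255,255))],'blue':[((103,140,70),(120,255,255))],'orange':[((7,170,120),(16,255,255))],'purple':[((135,80,60),(165,255,255))]}
def mask(im,c):
    h=cv2.cvtColor(im,cv2.COLOR_BGR2HSV); return sum(cv2.inRange(h,np.array(a),np.array(b)) for a,b in LIM[c])
def blobs(im,c,roi,amin=15):
    x0,y0,x1,y1=roi; k=mask(im,c)[y0:y1,x0:x1]; out=[]
    n,l,st,ce=cv2.connectedComponentsWithStats(k)
    for i in range(1,n):
        if st[i,4]>=amin:
            pts=np.argwhere(l==i)[:,::-1].astype(np.float32)+[x0,y0]
            out.append((st[i,4],pts.mean(0),pts))
    return sorted(out,key=lambda o:-o[0])
def axis(pts,n,z):
    "world centre and long-axis angle of a pixel set lying at height z"
    w=np.array([onz(n,u,v,z)[:2] for u,v in pts]); c=w.mean(0); U,S,V=np.linalg.svd(w-c,full_matrices=False)
    return c,np.arctan2(V[0,1],V[0,0]),S/np.sqrt(len(w))*np.sqrt(12)
E
python3 - <<'E'
from h import *
np.set_printoptions(precision=4,suppress=True)
t=cv2.imread('pics/t0.png');s=cv2.imread('pics/s0.png')
for c in('red','yellow','blue'):
    for a,m,p in blobs(t,c,(235,255,430,330)):
        C,an,L=axis(p,'top',.037);print('top',c,a,m,C,np.degrees(an),L)
    for a,m,p in blobs(s,c,(190,215,300,345)):print('side',c,a,m)
for a,m,p in blobs(t,'orange',(380,180,405,215)):print('tab',a,m,onz('top',*m,.099))
for a,m,p in blobs(s,'orange',(350,235,385,275)):print('tab side',a,m)
for c in('red','yellow','blue'):
    for a,m,p in blobs(t,c,(294,175,380,220),5):print('strip',c,a,m,onz('top',*m,.053))
for a,m,p in blobs(t,'red',(130,240,230,320),500):
    r=cv2.boundingRect(p.astype(np.int32));print('tray',r,onz('top',r[0],r[1],.03),onz('top',r[0]+r[2],r[1]+r[3],.03))
cr=cv2.resize(t[165:230,185:405],None,fx=3.6,fy=3.6,interpolation=cv2.INTER_CUBIC)
cr2=cv2.resize(t[250:325,235:430],None,fx=4,fy=4,interpolation=cv2.INTER_CUBIC)[:, :792]
out=np.zeros((cr.shape[0]+cr2.shape[0],800,3),np.uint8);out[:cr.shape[0],:cr.shape[1]]=cr[:,:800];out[cr.shape[0]:,:cr2.shape[1]]=cr2
cv2.imwrite('pics/c1.png',out);print(out.shape)
E
```

```text
top red 107 [379.4673 280.6075] [ 0.3936 -0.2685] -164.25345375413 [0.0436 0.0195]
top red 47 [373.1277 282.2128] [ 0.3889 -0.2503] -161.26822212209728 [0.0453 0.0081]
side red 202 [276.104  306.7327]
side red 178 [199.2079 218.6573]
side red 57 [281.8246 312.9649]
top yellow 170 [281.9412 273.9353] [0.4093 0.0098] -171.87172866668632 [0.0429 0.0325]
side yellow 64 [223.1094 242.1094]
side yellow 28 [225.9286 250.7143]
top blue 171 [333.4444 272.6725] [ 0.4145 -0.137 ] -172.5391640266605 [0.0455 0.0334]
side blue 226 [254.531  274.3407]
side blue 35 [294.2    227.3714]
tab 79 [393.7848 195.6582] [ 0.6295 -0.2951  0.099 ]
tab side 65 [369.3846 248.5231]
strip red 54 [362.2222 211.6111] [ 0.589  -0.2172  0.053 ]
strip red 47 [362.1489 184.0851] [ 0.6686 -0.2175  0.053 ]
strip yellow 78 [335.5    183.9487] [ 0.6679 -0.1408  0.053 ]
strip yellow 64 [335.5 211.5] [ 0.5883 -0.1407  0.053 ]
strip yellow 9 [341.1111 198.2222] [ 0.6267 -0.1569  0.053 ]
strip yellow 8 [361.25 198.5 ] [ 0.6267 -0.2147  0.053 ]
strip yellow 7 [335.     197.7143] [ 0.6279 -0.1393  0.053 ]
strip yellow 7 [308.8571 198.2857] [ 0.6253 -0.0644  0.053 ]
strip yellow 7 [314.8571 198.2857] [ 0.6255 -0.0816  0.053 ]
strip yellow 7 [328.8571 198.2857] [ 0.6261 -0.1217  0.053 ]
strip yellow 6 [367.6667 198.5   ] [ 0.627  -0.2331  0.053 ]
strip blue 58 [309.  211.5] [ 0.5873 -0.0651  0.053 ]
strip blue 57 [309.1228 183.5263] [ 0.668  -0.0649  0.053 ]
tray (137, 249, 85, 64) [0.4751 0.4259 0.03  ] [0.2976 0.178  0.03  ]
(534, 800, 3)
```

View pics/c1.png

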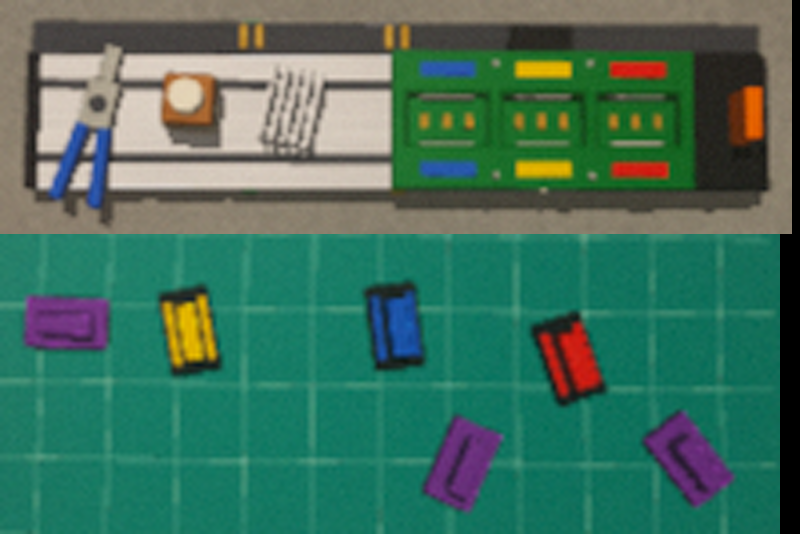

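The crop confirms it: the three true modules have black bodies with red, yellow and blue ribs, and the purple ones are all purple. On the rail are the pliers (head at crop (97,103)), the upright bottle and the tilted heatsink. Next come precise centres from the body outlines.

```bash
cat >> h.py <<'E'
def rect(k,n,z,roi,amin=60):
    "min-area rectangle of largest blob of mask in roi, cast to height z: centre, long-axis angle deg (world, -90..90), sizes mm"
    x0,y0,x1,y1=roi; k=k[y0:y1,x0:x1]; k=cv2.resize(k,None,fx=4,fy=4,interpolation=cv2.INTER_CUBIC); k=(k>127).astype(np.uint8)
    cs,_=cv2.findContours(k,cv2.RETR_EXTERNAL,cv2.CHAIN_APPROX_NONE); c=max(cs,key=cv2.contourArea)[:,0]
    w=np.array([onz(n,(u+.5)/4-.5+x0,(v+.5)/4-.5+y0,z)[:2]*1000 for u,v in c],np.float32)
    (cx,cy),(a,b),_=r=cv2.minAreaRect(w); B=cv2.boxPoints(r); e=B[1]-B[0]; f=B[2]-B[1]
    if np.linalg.norm(f)>np.linalg.norm(e): e,f=f,e
    an=np.degrees(np.arctan2(e[1],e[0])); an=(an+90)%180-90
    return np.round([cx,cy,an,np.linalg.norm(e),np.linalg.norm(f)],1)
def offmat(im):
    h=cv2.cvtColor(im,cv2.COLOR_BGR2HSV); return 255-cv2.inRange(h,np.array((70,80,45)),np.array((95,255,255)))
def modules(im):
    for c in('red','yellow','blue'):
        for a,m,p in blobs(im,c,(190,238,434,340),40)[:1]:
            u,v=m.astype(int); print(c,m,rect(offmat(im),'top',.0065,(u-15,v-15,u+16,v+16)))
E
python3 - <<'E'
from h import *
np.set_printoptions(precision=4,suppress=True)
t=cv2.imread('pics/t0.png');h=cv2.cvtColor(t,cv2.COLOR_BGR2HSV)
modules(t)
print('tab',rect(mask(t,'orange'),'top',.099,(380,180,405,215)))
br=cv2.inRange(h,np.array((4,90,60)),np.array((20,255,255)));print('bottle',rect(br,'top',.055,(225,178,250,206)))
g=h[...,2];s=h[...,1]
cap=cv2.inRange(h,np.array((0,0,170)),np.array((180,90,255)))
print('cap',rect(cap,'top',.1,(230,185,244,198)))
print('rail ends',onz('top',193,196,.03),onz('top',398,196,.03))
for c in ((254.7,175),(295,175)):print('mark',onz('top',*c,.02))
print('pliers head pivot',onz('top',185+97/3.6,165+103/3.6,.044),'jaw tip',onz('top',185+112/3.6,165+47/3.6,.042))
print('heatsink corners',[onz('top',185+u/3.6,165+v/3.6,z)[:2] for u,v,z in((280,66,.062),(325,74,.062),(305,158,.03),(263,142,.062))])
bl=blobs(t,'blue',(190,175,225,225),10)
for a,m,p in bl:print('handle',a,m,axis(p,'top',.04))
E
```

```text
red [204.7084 280.8705] [387.9 236.2 -89.3  91.   88.5]
yellow [281.9412 273.9353] [407.4   9.6  11.   59.5  37.8]
blue [333.4444 272.6725] [ 412.7 -140.8    8.2   59.7   36.8]
tab [ 628.6 -294.3   -0.8   41.3   15.9]
bottle [640.3 141.    1.2  42.7  42.1]
cap [636.2 138.8   1.3  24.3  23.9]
rail ends [0.6305 0.2712 0.03  ] [ 0.6388 -0.3274  0.03  ]
mark [0.697  0.0938 0.02  ]
mark [ 0.6987 -0.0254  0.02  ]
pliers head pivot [0.6362 0.214  0.044 ] jaw tip [0.6821 0.2037 0.042 ]
heatsink corners [array([0.6651, 0.0676]), array([0.6592, 0.032 ]), array([0.5958, 0.0476]), array([0.6045, 0.0799])]
handle 73 [212.1918 211.2055] (array([0.5858, 0.2125]), np.float64(3.0371287450362634), array([0.0622, 0.0098]))
handle 67 [203.6269 209.4925] (array([0.5904, 0.2372]), np.float64(2.803577503582287), array([0.0608, 0.0091]))
```

```bash
cat >> h.py <<'E'
def plan(wps):
    "wps: TCP x,y,z in mm and closing-axis angle deg (mod 180); prints per leg the tool shift mm, turn rad, rows needed"
    t,M,s=tool(); p=t*1000; a=np.degrees(np.arctan2(M[1,1],M[0,1]))
    for x,y,z,an in wps:
        d=np.array([x,y,z])-p; da=(an-a+90)%180-90
        r=np.radians(a); ty=np.array([np.cos(r),np.sin(r),0]); tx=np.array([-np.sin(r),np.cos(r),0])
        sh=np.array([d@tx,d@ty,-d[2]]); n=max(np.linalg.norm(d)/50,abs(da)/8.5)
        print('shift',np.round(sh,1),'turn',round(-np.radians(da),3),'rows',round(n,1)); p=np.array([x,y,z],float); a=a+da
    print('q',np.round(s['q'],2))
E
python3 - <<'E'
from h import *
plan([(480,330,240,75),(634,214.5,160,77),(634,214.5,70,77),(634,214.5,57,77)])
E
```

```text
shift [-365.8 -146.1    2.7] turn -0.028 rows 7.9
shift [-178.6  -71.7   80. ] turn -0.035 rows 4.2
shift [ 0.  0. 90.] turn -0.0 rows 1.8
shift [ 0.  0. 13.] turn -0.0 rows 0.3
q [ 1.2   0.13  1.49  0.    1.52 -0.09]
```

>>> arm_command:
  increments: "0.5 -45 -18 0 -0.007; 0.5 -90 -36 1 -0.014; 0.5 -135 -54 2 -0.021; 0.5 -180 -72 2 -0.028; 0.5 -180 -72 2 -0.028"

```text
t: 0.6
tool_pos: [0.3274, 0.4509, 0.2411]
orientation: [0.418, 3.112, -0.003]
force: [-0.3, -0.1, -0.2]
opening: 0.0572
gripper_force: 0.0
```

>>> arm_command:
  increments: "0.5 -186 -74 0 0; 0.5 -186 -74 0 0; 0.5 -186 -74 0 0; 0.5 -186 -74 0 0; 0.5 -186 -74 0 0"

```text
t: 1.1
tool_pos: [0.4874, 0.3314, 0.241]
orientation: [0.418, 3.113, -0.002]
force: [-0.6, -0.7, -0.5]
opening: 0.0459
gripper_force: 0.0
```

>>> arm_command:
  increments: "0.5 -179 -72 80 -0.035; 0.5 -179 -72 80 -0.035; 0.5 -179 -72 80 -0.035; 0.5 -179 -72 80 -0.035; 0.5 -179 -72 80 -0.035"

```text
t: 1.6
tool_pos: [0.6388, 0.2161, 0.1571]
orientation: [-0.36, -3.116, 0.004]
force: [-1.4, -0.6, 0.2]
opening: 0.0465
gripper_force: 0.0
```

```bash
python3 - <<'E'
from h import *
t,M,s=tool();print(t,s['t'],s['force'],s['opening'])
plan([(634,214.5,80,77),(634,214.5,57,77)])
E
```

```text
[0.63879825 0.21606009 0.15712198] 1.6 [-1.38860653 -0.55949381  0.19136993] 0.046519328933735435
shift [ 4.3 -2.6 77.1] turn -0.003 rows 1.5
shift [ 0.  0. 23.] turn -0.0 rows 0.5
q [ 0.25  0.38  1.35 -0.    1.41 -1.09]
```

>>> arm_command:
  increments: "0.5 4 -2.5 40 0; 0.5 4 -2.5 77 0; 0.5 4 -2.5 92 0; 0.5 4 -2.5 97 0; 0.5 4 -2.5 97 0"

```text
t: 2.1
tool_pos: [0.6334, 0.2184, 0.065]
orientation: [-0.354, -3.121, -0.0]
force: [-0.5, -0.1, -0.4]
opening: 0.0466
gripper_force: 0.0
```

```bash
python3 - <<'E'
from h import *
t,M,s=tool();print(t,s['t'],s['force'],s['opening'],M)
plan([(634,214.5,57,77)])
shot('side','s1.png');im=cv2.imread('pics/s1.png');u,v=px('side',(.634,.214,.05)).astype(int);print(u,v)
cv2.imwrite('pics/s1c.png',cv2.resize(im[v-50:v+50,u-60:u+70],None,fx=5,fy=5,interpolation=cv2.INTER_CUBIC))
E
```

```text
[0.63343553 0.21842824 0.06502451] 2.1 [-0.47389346 -0.06480031 -0.43613086] 0.04658773987603929 [[-9.74577078e-01  2.24052408e-01 -1.95722407e-04]
 [ 2.24052393e-01  9.74577096e-01  9.35516591e-05]
 [ 2.11707049e-04  4.73212288e-05 -9.99999976e-01]]
shift [-1.4 -3.7  8. ] turn 0.001 rows 0.2
q [ 0.26  0.45  1.44  0.    1.25 -1.09]
253 186
```

View pics/s1c.png

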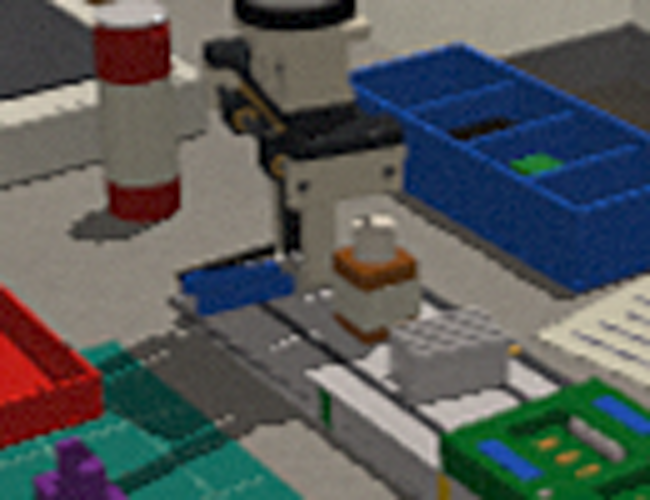

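The side crop shows the fingers above the pliers' head, with the handles at crop (240,285) and the bottle clear at (370,290). I'll correct the position, lower and grip.

>>> arm_command:
  increments: "0.5 -1.5 -3.5 2 0; 0.5 -1.5 -3.5 5 0; 0.5 -1.5 -3.5 8 0; 0.5 -1.5 -3.5 8 0; 0.5 -1.5 -3.5 8 0"

```text
t: 2.65
tool_pos: [0.6343, 0.2137, 0.0566]
orientation: [-0.356, -3.121, -0.0]
force: [-0.0, -0.2, 0.1]
opening: 0.0467
gripper_force: 0.0
```

>>> arm_command:
  increments: "1 0 0 0 0; 1 0 0 0 0; 1 0 0 0 0; 1 0 0 0 0; 1 0 0 0 0"
  grip_force: 40

```text
t: 3.15
tool_pos: [0.6344, 0.2139, 0.0567]
orientation: [0.355, 3.121, 0.0]
force: [-0.1, -0.3, 0.3]
opening: 0.0256
gripper_force: 40.0
```

>>> arm_command:
  increments: "1 0 0 -20 0; 1 0 0 -60 0; 1 0 0 -100 0; 1 0 0 -100 0"

```text
t: 3.55
tool_pos: [0.6381, 0.2147, 0.1646]
orientation: [0.354, 3.111, 0.006]
force: [1.1, 0.6, -0.5]
opening: 0.0256
gripper_force: 40.0
```

```bash
python3 - <<'E'
from h import *
plan([(500,300,157,77),(390,363,157,90),(390,363,75,90),(390,363,35,90)])
E
```

```text
shift [153.8  52.    7.6] turn 0.0 rows 3.2
shift [121.4  36.6  -0. ] turn -0.227 rows 2.5
shift [ 0.  0. 82.] turn -0.0 rows 1.6
shift [ 0.  0. 40.] turn -0.0 rows 0.8
q [ 0.25  0.36  1.37 -0.    1.4  -1.1 ]
```

>>> arm_command:
  increments: "1 48 16 3 0; 1 96 32 6 0; 1 140 48 7 0; 1 140 48 7 0"

```text
t: 3.95
tool_pos: [0.5032, 0.2946, 0.1477]
orientation: [-0.349, -3.117, 0.001]
force: [0.6, -1.0, -2.5]
opening: 0.0258
gripper_force: 40.0
```

>>> arm_command:
  increments: "1 45 15 0 -0.1; 1 90 30 0 -0.2; 1 115 40 0 -0.227; 1 115 40 0 -0.227; 1 115 40 0 -0.227"

```text
t: 4.45
tool_pos: [0.4056, 0.3569, 0.1493]
orientation: [-0.002, 3.141, -0.001]
force: [0.4, 0.7, -2.0]
opening: 0.0257
gripper_force: 40.0
```

```bash
python3 - <<'E'
from h import *
t,M,s=tool();print(t,s['opening'],s['force'])
plan([(402,363,75,90),(402,363,36,90)])
E
```

```text
[0.40559982 0.3568575  0.1493486 ] 0.02567240704964194 [ 0.4227377   0.65655013 -2.01509169]
shift [ 3.6  6.1 74.3] turn 0.001 rows 1.5
shift [ 0.  0. 39.] turn -0.0 rows 0.8
q [ 0.63  0.03  1.76 -0.    1.34 -0.94]
```

>>> arm_command:
  increments: "1 3.5 6 40 0; 1 3.5 6 80 0; 1 3.5 6 100 0; 1 3.5 6 108 0; 1 3.5 6 113 0"

```text
t: 4.95
tool_pos: [0.4029, 0.362, 0.036]
orientation: [-0.002, -3.141, 0.001]
force: [0.3, -0.3, -1.3]
opening: 0.0255
gripper_force: 40.0
```

>>> arm_command:
  increments: "0.7 0 0 0 0; 0.7 0 0 0 0; 0.7 0 0 0 0"

```text
t: 5.25
tool_pos: [0.4034, 0.3635, 0.0383]
orientation: [-0.0, 3.139, 0.002]
force: [0.3, -0.5, 0.1]
opening: 0.0282
gripper_force: 0.2
```

>>> arm_command:
  increments: "0.7 0 0 -40 0; 0.4 0 0 -90 0; 0.4 0 0 -130 0; 0.4 0 0 -130 0"

```text
t: 5.65
tool_pos: [0.4059, 0.3658, 0.1756]
orientation: [-0.001, 3.13, 0.013]
force: [0.8, 0.1, 0.4]
opening: 0.0476
gripper_force: 0.0
```

```bash
python3 - <<'E'
from h import *
t,M,s=tool();print(t,s['opening'],s['force'])
plan([(520,230,165,90),(640,139.5,165,90),(640,139.5,90,90),(640,139.5,70,90)])
im=shot('top','t2.png');print(blobs(im,'blue',(135,240,225,320),10)[:2] and [b[1] for b in blobs(im,'blue',(135,240,225,320),10)])
E
```

```text
[0.40593387 0.36583139 0.17557582] 0.04757690685493638 [0.84932802 0.12862969 0.39684911]
shift [-114.  -135.9   10.6] turn 0.0 rows 3.6
shift [-120.   -90.5   -0. ] turn -0.0 rows 3.0
shift [ 0.  0. 75.] turn -0.0 rows 1.5
shift [ 0.  0. 20.] turn -0.0 rows 0.4
q [ 0.64  0.01  1.73  0.    1.38 -0.93]
[array([153.92857143, 298.85714286]), array([164.84615385, 299.07692308])]
```

>>> arm_command:
  increments: "0.3 -29 -34 3 0; 0.3 -57 -68 6 0; 0.3 -86 -102 9 0; 0.3 -114 -136 11 0; 0.3 -114 -136 11 0"

```text
t: 6.2
tool_pos: [0.5182, 0.2226, 0.1543]
orientation: [-0.007, -3.141, 0.003]
force: [-0.1, 0.7, -0.1]
opening: 0.0651
gripper_force: 0.0
```

>>> arm_command:
  increments: "0.3 -40 -30 0 0; 0.3 -80 -60 0 0; 0.3 -119 -90 0 0; 0.3 -119 -90 0 0; 0.3 -119 -90 0 0"

```text
t: 6.7
tool_pos: [0.6348, 0.1366, 0.1539]
orientation: [-0.002, -3.139, -0.0]
force: [0.5, 0.3, -0.0]
opening: 0.0653
gripper_force: 0.0
```

```bash
python3 - <<'E'
from h import *
t,M,s=tool();print(t,s['opening'],s['force'])
plan([(638.5,140,90,91),(638.5,140,66,91)])
E
```

```text
[0.63478962 0.13655782 0.1539419 ] 0.06532876814282146 [ 0.49956762  0.34515979 -0.04404537]
shift [-3.7  3.4 63.9] turn -0.019 rows 1.3
shift [ 0.  0. 24.] turn -0.0 rows 0.5
q [ 0.13  0.32  1.44  0.    1.39 -1.44]
```

>>> arm_command:
  increments: "0.3 -3.5 3.5 30 -0.019; 0.3 -3.5 3.5 60 -0.019; 0.3 -3.5 3.5 80 -0.019; 0.3 -3.5 3.5 88 -0.019; 0.3 -3.5 3.5 88 -0.019"

```text
t: 7.2
tool_pos: [0.6367, 0.1415, 0.0662]
orientation: [0.032, -3.138, 0.0]
force: [-0.2, 0.1, 0.2]
opening: 0.0652
gripper_force: 0.0
```

>>> arm_command:
  increments: "1 0 0 0 0; 1 0 0 0 0; 1 0 0 0 0; 1 0 0 0 0; 1 0 0 0 0"
  grip_force: 30

```text
t: 7.7
tool_pos: [0.6395, 0.1405, 0.0689]
orientation: [-0.03, 3.14, 0.001]
force: [-1.1, -0.2, 6.4]
opening: 0.0406
gripper_force: 29.5
```

>>> arm_command:
  increments: "1 0 0 -20 0; 1 0 0 -60 0; 1 0 0 -100 0; 1 0 0 -100 0"

```text
t: 8.1
tool_pos: [0.6425, 0.1409, 0.1754]
orientation: [-0.03, 3.13, 0.002]
force: [0.3, 0.1, -0.5]
opening: 0.0405
gripper_force: 29.4
```

```bash
python3 - <<'E'
from h import *
t,M,s=tool();print(t,s['opening'],s['force'])
plan([(520,190,165,90),(370,225,165,90),(370,225,80,90),(370,225,44,90)])
E
```

```text
[0.64249088 0.14087444 0.17540865] 0.04047157817861162 [ 0.31984066  0.10781029 -0.45611037]
shift [121.5  51.4  10.4] turn 0.019 rows 2.6
shift [150.  35.  -0.] turn -0.0 rows 3.1
shift [ 0.  0. 85.] turn -0.0 rows 1.7
shift [ 0.  0. 36.] turn -0.0 rows 0.7
q [ 0.14  0.31  1.4   0.    1.41 -1.45]
```

>>> arm_command:
  increments: "1 41 17 0 0; 1 81 34 0 0; 1 121 51 0 0.019; 1 121 51 0 0.019; 1 121 51 0 0.019"

```text
t: 8.6
tool_pos: [0.5158, 0.1894, 0.167]
orientation: [0.002, -3.141, 0.0]
force: [-0.2, 0.8, -1.2]
opening: 0.0401
gripper_force: 29.4
```

>>> arm_command:
  increments: "1 45 11 0 0; 1 90 22 0 0; 1 130 33 0 0; 1 150 35 0 0; 1 150 35 0 0"

```text
t: 9.1
tool_pos: [0.3659, 0.2244, 0.1678]
orientation: [-0.002, 3.141, 0.0]
force: [0.7, -0.3, -1.2]
opening: 0.0402
gripper_force: 29.4
```

```bash
python3 - <<'E'
from h import *
t,M,s=tool();print(t,s['opening'],s['force'])
plan([(370,225,46,90)])
E
```

```text
[0.36591471 0.22435214 0.16779595] 0.04015591621135663 [ 0.66570826 -0.28573043 -1.19265857]
shift [ -4.1   0.6 121.8] turn 0.001 rows 2.4
q [ 0.43 -0.3   2.04  0.    1.41 -1.14]
```

>>> arm_command:
  increments: "1 26 21 45 0; 1 26 21 85 0; 1 26 21 105 0; 1 26 21 115 0; 1 26 21 121 0"

```text
t: 9.6
tool_pos: [0.3418, 0.2448, 0.0463]
orientation: [-0.001, -3.141, 0.001]
force: [0.4, -0.8, -1.3]
opening: 0.0401
gripper_force: 29.4
```

>>> arm_command:
  increments: "0.4 0 0 1 0; 0.4 0 0 1 0; 0.4 0 0 1 0"

```text
t: 9.9
tool_pos: [0.3421, 0.2456, 0.0471]
orientation: [0.0, 3.139, 0.002]
force: [-0.3, -1.0, -0.2]
opening: 0.0551
gripper_force: 0.0
```

>>> arm_command:
  increments: "0.4 0 0 -40 0; 0.4 0 0 -90 0; 0.4 0 0 -120 0; 0.4 0 0 -120 0"

```text
t: 10.3
tool_pos: [0.3441, 0.2469, 0.1723]
orientation: [-0.0, 3.132, 0.009]
force: [0.6, 0.7, 0.1]
opening: 0.0556
gripper_force: 0.0
```

```bash
python3 - <<'E'
from h import *
t,M,s=tool();print(t,s['opening'],s['force'])
plan([(480,160,165,85),(632,56,165,78.5),(632,56,70,78.5),(632,56,60,78.5)])
shot('side');im=shot('top','t3.png')
cv2.imwrite('pics/t3c.png',cv2.resize(im[160:320,130:330],None,fx=3.5,fy=3.5,interpolation=cv2.INTER_CUBIC))
E
```

```text
[0.34414189 0.24690448 0.17227074] 0.05564861519319505 [0.57295872 0.66729628 0.05356956]
shift [-135.8  -87.     7.3] turn 0.088 rows 3.2
shift [-160.5  -90.4   -0. ] turn 0.113 rows 3.7
shift [ 0.  0. 95.] turn -0.0 rows 1.9
shift [ 0.  0. 10.] turn -0.0 rows 0.2
q [ 0.5  -0.34  2.05 -0.    1.41 -1.07]
```

View pics/t3c.png

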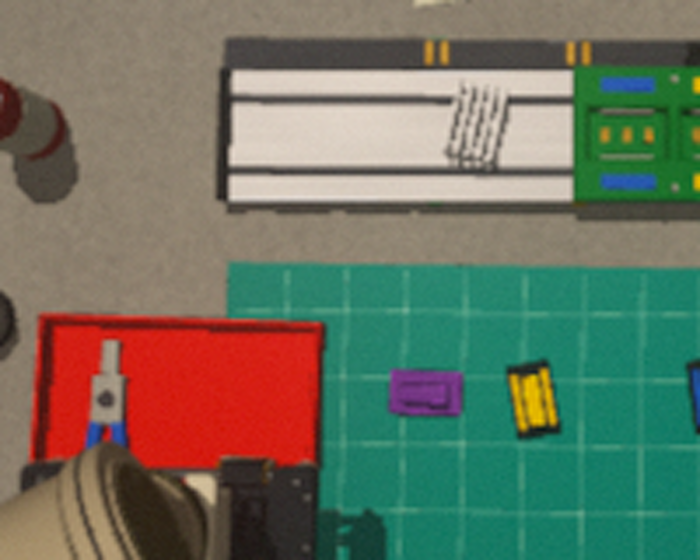

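Pliers and bottle are off the rail. The pliers show in the tray at crop (108,390), and the heatsink is unmoved at crop (478,124). Going to the heatsink.

>>> arm_command:
  increments: "0.3 -42 -27 1 0.02; 0.3 -85 -54 2 0.044; 0.3 -120 -77 3 0.066; 0.3 -136 -87 3 0.088; 0.3 -136 -87 3 0.088"

```text
t: 10.9
tool_pos: [0.4774, 0.1562, 0.1607]
orientation: [-0.143, -3.136, 0.002]
force: [-0.2, 0.8, -0.0]
opening: 0.065
gripper_force: 0.0
```

>>> arm_command:
  increments: "0.3 -40 -23 0 0.03; 0.3 -80 -45 0 0.06; 0.3 -120 -68 0 0.09; 0.3 -160 -90 0 0.113; 0.3 -160 -90 0 0.113"

```text
t: 11.4
tool_pos: [0.6295, 0.0519, 0.1596]
orientation: [-0.319, -3.122, 0.002]
force: [-1.3, 0.1, 0.0]
opening: 0.0653
gripper_force: 0.0
```

```bash
python3 - <<'E'
from h import *
print(onz('top',266.6,195.4,.062))
plan([(632,56,61,78.5)])
E
```

```text
[0.63063993 0.05619292 0.062     ]
shift [-1.6  4.5 98.6] turn -0.003 rows 2.0
q [ 0.    0.27  1.49 -0.    1.39 -1.37]
```

>>> arm_command:
  increments: "0.3 -1.5 4.5 40 0; 0.3 -1.5 4.5 80 0; 0.3 -1.5 4.5 92 0; 0.3 -1.5 4.5 98 0; 0.3 -1.5 4.5 98 0"

```text
t: 11.9
tool_pos: [0.6302, 0.0591, 0.0649]
orientation: [-0.314, -3.125, -0.0]
force: [0.1, -0.7, 0.2]
opening: 0.065
gripper_force: 0.0
```

>>> arm_command:
  increments: "1 0 0 0 0; 1 0 0 0 0; 1 0 0 0 0; 1 0 0 0 0; 1 0 0 0 0"
  grip_force: 40

```text
t: 12.4
tool_pos: [0.6315, 0.0586, 0.066]
orientation: [0.315, 3.124, 0.001]
force: [-0.5, 0.3, 5.5]
opening: 0.0398
gripper_force: 40.0
```

>>> arm_command:
  increments: "1 0 0 -20 0; 1 0 0 -60 0; 1 0 0 -100 0; 1 0 0 -100 0"

```text
t: 12.8
tool_pos: [0.6344, 0.0584, 0.1721]
orientation: [0.314, 3.115, 0.002]
force: [1.1, -0.0, -0.9]
opening: 0.0398
gripper_force: 40.0
```

```bash
python3 - <<'E'
from h import *
plan([(520,180,160,84),(425,285,160,90),(425,285,40,90)])
E
```

```text
shift [136.3  96.3  12.1] turn -0.096 rows 3.3
shift [105.5  94.5  -0. ] turn -0.105 rows 2.8
shift [  0.   0. 120.] turn -0.0 rows 2.4
q [ 0.01  0.26  1.47 -0.    1.4  -1.36]
```

>>> arm_command:
  increments: "1 40 29 2 -0.03; 1 80 57 4 -0.06; 1 120 85 4 -0.09; 1 136 96 4 -0.096; 1 136 96 4 -0.096"

```text
t: 13.3
tool_pos: [0.5142, 0.1815, 0.1597]
orientation: [-0.159, -3.136, 0.0]
force: [0.5, -0.1, -0.8]
opening: 0.0399
gripper_force: 40.0
```

>>> arm_command:
  increments: "1 35 31 0 -0.03; 1 70 63 0 -0.06; 1 100 90 0 -0.1; 1 105 94 0 -0.105; 1 105 94 0 -0.105"

```text
t: 13.8
tool_pos: [0.4218, 0.2843, 0.1604]
orientation: [-0.003, 3.142, -0.001]
force: [-0.3, -0.8, -0.8]
opening: 0.0396
gripper_force: 40.0
```

```bash
python3 - <<'E'
from h import *
t,M,s=tool();print(s['opening'])
plan([(425,285,43,90)])
E
```

```text
0.0396311215684435
shift [ -3.2   0.6 117.4] turn 0.002 rows 2.3
q [ 0.49 -0.06  1.84 -0.    1.36 -1.08]
```

>>> arm_command:
  increments: "1 -3 0.5 45 0; 1 -3 0.5 85 0; 1 -3 0.5 105 0; 1 -3 0.5 112 0; 1 -3 0.5 117 0"

```text
t: 14.3
tool_pos: [0.4259, 0.2836, 0.0433]
orientation: [-0.003, -3.141, 0.001]
force: [0.2, 0.4, -0.7]
opening: 0.0399
gripper_force: 40.0
```

>>> arm_command:
  increments: "0.4 0 0 1 0; 0.4 0 0 1 0; 0.4 0 0 1 0"

```text
t: 14.6
tool_pos: [0.4261, 0.2852, 0.0442]
orientation: [-0.0, 3.139, 0.002]
force: [-0.8, -0.3, -0.2]
opening: 0.0549
gripper_force: 0.0
```

>>> arm_command:
  increments: "0.4 0 0 -40 0; 0.4 0 0 -90 0; 0.4 0 0 -140 0; 0.4 0 0 -140 0"

```text
t: 15.0
tool_pos: [0.4293, 0.2872, 0.1925]
orientation: [-0.001, 3.128, 0.011]
force: [1.2, 0.5, 0.8]
opening: 0.0557
gripper_force: 0.0
```

```bash
python3 - <<'E'
from h import *
t,M,s=tool();print(t,s['opening'],s['force'])
plan([(500,100,180,90),(560,-120,180,90),(629,-294.5,180,90),(629,-294.5,90,90)])
E
```

```text
[0.42933507 0.28719277 0.19252468] 0.05574798930766681 [1.20233379 0.46401022 0.7851288 ]
shift [ -70.6 -187.2   12.5] turn 0.001 rows 4.0
shift [ -60. -220.   -0.] turn -0.0 rows 4.6
shift [ -69.  -174.5   -0. ] turn -0.0 rows 3.8
shift [ 0.  0. 90.] turn -0.0 rows 1.8
q [ 0.49 -0.08  1.8  -0.    1.41 -1.08]
```

>>> arm_command:
  increments: "0.5 -17 -46 2 0; 0.5 -35 -93 4 0; 0.5 -53 -140 6 0; 0.5 -71 -187 8 0; 0.5 -71 -187 8 0"

```text
t: 15.5
tool_pos: [0.4977, 0.0926, 0.1751]
orientation: [0.008, 3.14, -0.003]
force: [0.4, 0.3, 0.0]
opening: 0.0468
gripper_force: 0.0
```

>>> arm_command:
  increments: "0.5 -12 -44 0 0; 0.5 -24 -88 0 0; 0.5 -36 -132 0 0; 0.5 -48 -176 0 0; 0.5 -60 -220 0 0"

```text
t: 16.0
tool_pos: [0.5566, -0.1233, 0.1753]
orientation: [-0.001, 3.14, -0.0]
force: [0.9, -0.2, -0.3]
opening: 0.0466
gripper_force: 0.0
```

>>> arm_command:
  increments: "0.5 -17 -44 0 0; 0.5 -35 -88 0 0; 0.5 -52 -132 0 0; 0.5 -69 -174 0 0; 0.5 -69 -174 0 0"

```text
t: 16.5
tool_pos: [0.6256, -0.3006, 0.173]
orientation: [-0.005, -3.141, 0.001]
force: [-0.8, 0.4, -0.3]
opening: 0.0464
gripper_force: 0.0
```

```bash
python3 - <<'E'
from h import *
t,M,s=tool();print(t,s['opening'],s['force'])
plan([(629,-294.5,90,90)])
im=shot('top','t4.png')
cv2.imwrite('pics/t4c.png',cv2.resize(im[235:320,130:435],None,fx=2.6,fy=2.6,interpolation=cv2.INTER_CUBIC))
E
```

```text
[ 0.62556664 -0.30056909  0.17295594] 0.046448848175780204 [-0.83592472  0.35917481 -0.31776829]
shift [-3.4  6.1 83. ] turn -0.003 rows 1.7
q [-0.52  0.42  1.27 -0.    1.45 -2.09]
```

View pics/t4c.png

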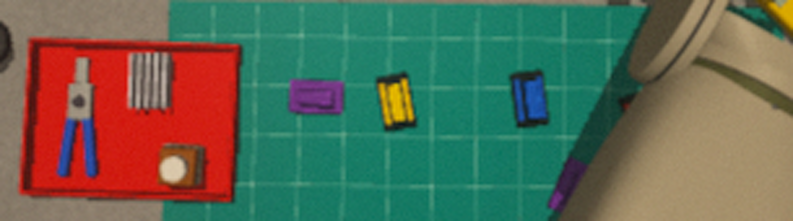

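All three items lie in the tray: pliers at crop (78,120), heatsink at (148,80) and bottle standing at (180,167). Now the carrier handle.

>>> arm_command:
  increments: "0.5 -3.5 6 40 0; 0.5 -3.5 6 70 0; 0.5 -3.5 6 80 0; 0.5 -3.5 6 83 0; 0.5 -3.5 6 83 0"

```text
t: 17.05
tool_pos: [0.6291, -0.2898, 0.093]
orientation: [-0.001, 3.14, -0.001]
force: [-0.3, 0.5, 0.3]
opening: 0.0461
gripper_force: 0.0
```

>>> arm_command:
  increments: "1 0 0 0 0; 1 0 0 0 0; 1 0 0 0 0; 1 0 0 0 0; 1 0 0 0 0"
  grip_force: 30

```text
t: 17.55
tool_pos: [0.6288, -0.2907, 0.0923]
orientation: [-0.0, 3.141, -0.001]
force: [-0.8, -1.1, 2.2]
opening: 0.0141
gripper_force: 30.0
```

```bash
python3 - <<'E'
from h import *
t,M,s=tool();print(t,M[:,1],s['opening'],s['force'])
E
```

```text
[ 0.62880927 -0.2907182   0.09231117] [-8.97266502e-05  9.99999748e-01 -7.04134630e-04] 0.014069496520610807 [-0.77327114 -1.14630469  2.19904391]
```

>>> arm_command:
  increments: "1 0 20 0 0; 1 0.2 45 0 0; 1 0.4 70 0 0; 1 0.6 88 0 0; 1 0.7 95 0 0"

```text
t: 18.05
tool_pos: [0.6279, -0.1935, 0.0923]
orientation: [-0.003, 3.141, -0.0]
force: [-2.1, -0.7, 5.3]
opening: 0.0138
gripper_force: 30.0
```

>>> arm_command:
  increments: "1 0 3 0 0; 1 0 6 0 0; 1 0 6 0 0"

```text
t: 18.35
tool_pos: [0.6279, -0.1901, 0.0923]
orientation: [-0.0, 3.141, -0.003]
force: [-2.4, -3.9, 5.0]
opening: 0.0136
gripper_force: 30.0
```

>>> arm_command:
  increments: "1 0 2 0 0; 1 0 4 0 0; 1 0 4 0 0"

```text
t: 18.65
tool_pos: [0.6278, -0.1862, 0.0923]
orientation: [0.001, 3.141, -0.002]
force: [-2.7, -2.9, 5.7]
opening: 0.0136
gripper_force: 30.0
```

>>> arm_command:
  increments: "1 0 2 0 0; 1 0 3 0 0; 1 0 3 0 0"

```text
t: 18.95
tool_pos: [0.6278, -0.1826, 0.0923]
orientation: [-0.0, 3.141, -0.001]
force: [-3.4, 0.2, 6.0]
opening: 0.0137
gripper_force: 30.0
```

```bash
python3 - <<'E'
from h import *
t,M,s=tool();print(t,s['opening'],s['force'])
shot('side','s5.png');im=shot('top','t5.png')
a=cv2.resize(im[165:230,230:350],None,fx=5,fy=5,interpolation=cv2.INTER_CUBIC)
cv2.imwrite('pics/t5c.png',a)
s=cv2.imread('pics/s5.png');cv2.imwrite('pics/s5c.png',cv2.resize(s[175:295,225:385],None,fx=5,fy=5,interpolation=cv2.INTER_CUBIC))
E
```

```text
[ 0.62779617 -0.18259766  0.09228538] 0.013719366909205775 [-3.3956823  0.1885919  5.9595332]
```

View pics/s5c.png

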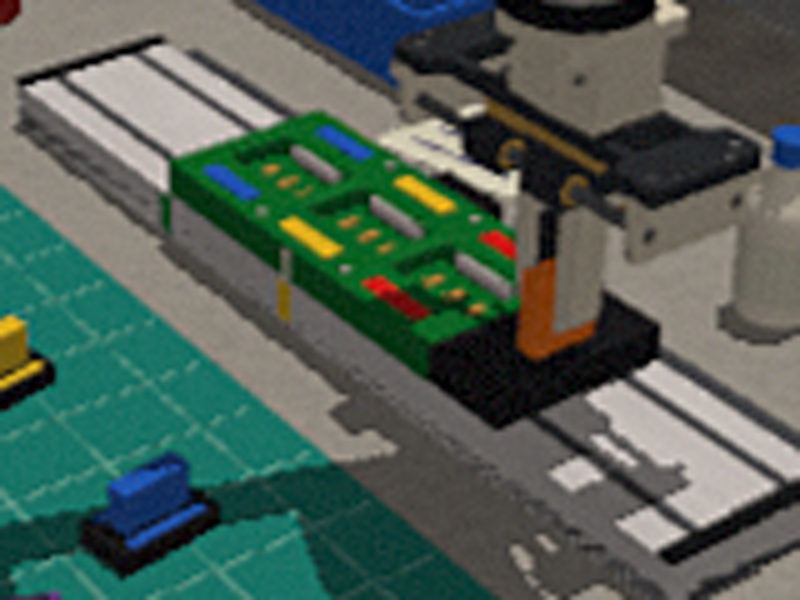

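In the side crop the white pointer at (286,262) lines up with the yellow mark at (285,300), and the push force has fallen away after the ridge. A small probe will confirm the detent.

>>> arm_command:
  increments: "1 0 1 0 0; 1 0 1 0 0"

```text
t: 19.25
tool_pos: [0.6278, -0.1814, 0.0923]
orientation: [0.0, -3.142, 0.0]
force: [-4.0, 0.7, 6.8]
opening: 0.0139
gripper_force: 30.0
```

>>> arm_command:
  increments: "1 0 1 0 0; 1 0 1 0 0"

```text
t: 19.45
tool_pos: [0.6278, -0.1802, 0.0922]
orientation: [0.0, -3.142, -0.0]
force: [-3.9, 1.8, 6.1]
opening: 0.0138
gripper_force: 30.0
```

>>> arm_command:
  increments: "1 0 1 0 0; 1 0 1 0 0"

```text
t: 19.65
tool_pos: [0.6278, -0.1794, 0.0923]
orientation: [0.0, -3.142, 0.0]
force: [-4.5, -0.7, 6.4]
opening: 0.014
gripper_force: 30.0
```

>>> arm_command:
  increments: "0.5 0 0 0 0; 0.5 0 0 0 0; 0.5 0 0 0 0"

```text
t: 19.95
tool_pos: [0.6276, -0.1791, 0.0912]
orientation: [0.0, -3.141, -0.001]
force: [0.3, -0.2, 0.4]
opening: 0.0333
gripper_force: 0.0
```

>>> arm_command:
  increments: "0.5 0 0 -40 0; 0.5 0 0 -85 0; 0.5 100 0 -100 0; 0.5 180 0 -100 0; 0.5 200 0 -100 0"

```text
t: 20.45
tool_pos: [0.4773, -0.1792, 0.1896]
orientation: [-0.001, 3.141, -0.001]
force: [-0.5, -1.0, 0.4]
opening: 0.0468
gripper_force: 0.0
```

```bash
cat >> h.py <<'E'
def sockets(im):
    for c in('red','yellow','blue'):
        b=[o for o in blobs(im,c,(200,176,400,220),20) if abs(o[1][1]-198)>8][:2]
        w=np.array([onz('top',*o[1],.053)[:2]*1000 for o in b]); print('socket',c,len(b),np.round(w.mean(0),1) if len(b)>1 else w)
E
python3 - <<'E'
from h import *
im=shot('top','t6.png');t,M,s=tool();print(t)
sockets(im);print('tab',rect(mask(im,'orange'),'top',.099,(330,180,370,215)))
for c in ('red','yellow','blue'):
    for a,m,p in blobs(im,c,(232,238,434,340),40):
        u,v=m.astype(int); print(c,a,m,rect(offmat(im),'top',.0065,(u-15,v-15,u+16,v+16)))
E
```

```text
[ 0.46866422 -0.17750149  0.18635194]
socket red 2 [ 628.  -102.3]
socket yellow 2 [627.5 -25.8]
socket blue 2 [626.5  49. ]
tab [ 6.270e+02 -1.811e+02 -2.000e-01  4.110e+01  1.590e+01]
red 88 [379.04545455 280.92045455] [ 397.7 -275.2  -89.3   91.7   80.4]
yellow 171 [281.96491228 273.88304094] [407.6   9.7  11.   60.   37.8]
blue 89 [335.17977528 272.53932584] [ 415.3 -154.9    0.6   89.3   73.1]
```

View pics/t6.png

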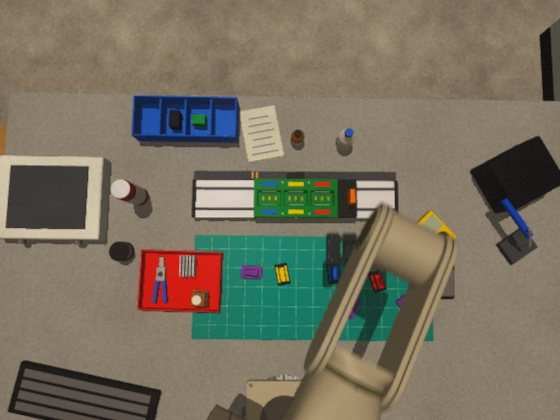

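The picture shows the carrier in the fitting station with its yellow socket at (296,197). The tray holds the three items, yellow is clear at (282,274), and the arm hides part of blue and red. Yellow goes first.

```bash
sed -i 's/da=(an-a+90)%180-90/da=(an-a+180)%360-180/' h.py; sed -i 's/(190,238,434,340),40)\[:1\]/(232,238,434,340),40)[:1]/' h.py
python3 - <<'E'
from h import *
modules(cv2.imread('pics/t0.png'))
im=cv2.imread('pics/t6.png')
print(rect(mask(im,'yellow'),'top',.037,(265,255,300,290)))
plan([(407.5,9.7,120,100),(407.5,9.7,70,100),(407.5,9.7,43,100)])
E
```

```text
red [379.46728972 280.60747664] [ 391.2 -268.5   18.6   60.5   39.6]
yellow [281.94117647 273.93529412] [407.4   9.6  11.   59.5  37.8]
blue [333.44444444 272.67251462] [ 412.7 -140.8    8.2   59.7   36.8]
[409.6  10.   12.1  47.6  34. ]
shift [ 61.1 187.2  66.4] turn -0.174 rows 4.2
shift [ 0.  0. 50.] turn -0.0 rows 1.0
shift [ 0.  0. 27.] turn -0.0 rows 0.5
q [-0.46 -0.1   1.82 -0.    1.42 -2.03]
```

>>> arm_command:
  increments: "0.5 14 45 15 -0.05; 0.5 28 90 30 -0.1; 0.5 42 135 45 -0.15; 0.5 56 175 60 -0.19; 0.5 61 187 66 -0.19"

```text
t: 21.0
tool_pos: [0.4151, 0.0106, 0.1214]
orientation: [0.304, -3.124, -0.002]
force: [-0.1, 0.3, 0.4]
opening: 0.0464
gripper_force: 0.0
```

>>> arm_command:
  increments: "0.5 0 0 0 0; 0.5 0 0 0 0"

```text
t: 21.2
tool_pos: [0.4181, 0.0071, 0.1238]
orientation: [-0.299, 3.126, -0.001]
force: [0.1, -0.6, 0.0]
opening: 0.0464
gripper_force: 0.0
```

```bash
python3 - <<'E'
from h import *
t,M,s=tool();print(t)
plan([(407.5,9.7,43,101)])
E
```

```text
[0.41814377 0.00714818 0.12384521]
shift [10.   4.5 80.8] turn -0.002 rows 1.6
q [-0.11 -0.29  2.11 -0.    1.32 -1.87]
```

>>> arm_command:
  increments: "0.5 10 4.5 30 0; 0.5 10 4.5 55 0; 0.5 10 4.5 70 0; 0.5 10 4.5 78 0; 0.5 10 4.5 81 0"

```text
t: 21.7
tool_pos: [0.4072, 0.0092, 0.0422]
orientation: [0.296, -3.127, 0.0]
force: [-0.4, -0.1, 0.8]
opening: 0.0466
gripper_force: 0.0
```

>>> arm_command:
  increments: "0.5 0 0 0 0; 0.5 0 0 0 0"

```text
t: 21.9
tool_pos: [0.4078, 0.0098, 0.0433]
orientation: [-0.297, 3.126, -0.001]
force: [0.6, -0.6, 0.3]
opening: 0.0463
gripper_force: 0.0
```

>>> arm_command:
  increments: "1 0 0 0 0; 1 0 0 0 0; 1 0 0 0 0; 1 0 0 0 0; 1 0 0 0 0"
  grip_force: 45

```text
t: 22.4
tool_pos: [0.4068, 0.0103, 0.0424]
orientation: [-0.299, 3.127, 0.0]
force: [-0.8, 0.8, 1.5]
opening: 0.0139
gripper_force: 45.0
```

```bash
python3 - <<'E'
from h import *
t,M,s=tool();print(t,M[:,1],s['force'],s['opening'])
E
```

```text
[0.40683357 0.0102666  0.04237955] [-1.89183600e-01  9.81941732e-01  9.11215403e-06] [-0.76897099  0.77112139  1.53949592] 0.013931030903572818
```

>>> arm_command:
  increments: "1 0 0 -30 0; 1 0 0 -70 0.14; 1 0 0 -110 0.28; 1 0 0 -110 0.42; 1 0 0 -110 0.56"

```text
t: 22.9
tool_pos: [0.4079, 0.0101, 0.1541]
orientation: [0.586, 3.083, 0.0]
force: [-0.4, 0.3, -1.5]
opening: 0.0139
gripper_force: 45.0
```

>>> arm_command:
  increments: "1 0 0 0 0.14; 1 0 0 0 0.28; 1 0 0 0 0.42; 1 0 0 0 0.56; 1 0 0 0 0.7"

```text
t: 23.4
tool_pos: [0.4066, 0.0102, 0.152]
orientation: [-1.609, -2.698, 0.0]
force: [-0.7, 0.8, -0.8]
opening: 0.0137
gripper_force: 45.0
```

>>> arm_command:
  increments: "1 0 0 0 0.14; 1 0 0 0 0.28; 1 0 0 0 0.42; 1 0 0 0 0.492; 1 0 0 0 0.492"

```text
t: 23.9
tool_pos: [0.4066, 0.0102, 0.1521]
orientation: [-2.212, -2.23, 0.0]
force: [-0.6, -0.1, -0.2]
opening: 0.0137
gripper_force: 45.0
```

```bash
python3 - <<'E'
from h import *
t,M,s=tool();print(t,s['opening'])
plan([(627.5,-25.2,150,0.4),(627.5,-25.2,98,.4)])
E
```

```text
[0.40660457 0.01022501 0.15209357] 0.013667634013433502
shift [-37.2 220.6   2.1] turn 0.001 rows 4.5
shift [ 0.  0. 52.] turn -0.0 rows 1.0
q [-0.1  -0.36  2.11 -0.    1.39 -0.11]
```

>>> arm_command:
  increments: "1 -7 44 0 0; 1 -15 88 0 0; 1 -22 132 0 0; 1 -30 176 0 0; 1 -37 214 0 0"

```text
t: 24.4
tool_pos: [0.623, -0.0252, 0.1516]
orientation: [-2.208, -2.234, 0.0]
force: [0.4, 0.3, -0.5]
opening: 0.0136
gripper_force: 45.0
```

>>> arm_command:
  increments: "1 0 6 0 0; 1 0 6 0 0; 1 0 6 0 0"

```text
t: 24.7
tool_pos: [0.6262, -0.0245, 0.1518]
orientation: [-2.209, -2.232, 0.001]
force: [0.6, -0.4, -0.9]
opening: 0.014
gripper_force: 45.0
```

```bash
python3 - <<'E'
from h import *
t,M,s=tool();print(t,s['opening'])
plan([(627.5,-25,98,0.4),(627.5,-25,88,.4)])
E
```

```text
[ 0.62618644 -0.02454622  0.15184647] 0.014028753109744265
shift [-0.5  1.3 53.8] turn 0.003 rows 1.1
shift [ 0.  0. 10.] turn -0.0 rows 0.2
q [-0.12  0.26  1.51  0.    1.37 -0.13]
```

>>> arm_command:
  increments: "1 -0.5 1.3 25 0; 1 -0.5 1.3 45 0; 1 -0.5 1.3 54 0; 1 -0.5 1.3 54 0; 1 -0.5 1.3 54 0"

```text
t: 25.2
tool_pos: [0.6284, -0.0252, 0.0994]
orientation: [2.21, 2.231, 0.001]
force: [-0.7, -0.3, -1.1]
opening: 0.0137
gripper_force: 45.0
```

>>> arm_command:
  increments: "1 0 0 2 0; 1 0 0 4 0; 1 0 0 5 0; 1 0 0 5 0"

```text
t: 25.6
tool_pos: [0.6284, -0.0253, 0.0933]
orientation: [2.211, 2.231, 0.0]
force: [0.1, 0.1, -0.4]
opening: 0.0139
gripper_force: 45.0
```

>>> arm_command:
  increments: "1 0 0 1 0; 1 0 0 2 0; 1 0 0 2 0"

```text
t: 25.9
tool_pos: [0.6287, -0.0251, 0.0916]
orientation: [2.211, 2.231, 0.001]
force: [-0.2, 1.9, 2.2]
opening: 0.0136
gripper_force: 45.0
```

>>> arm_command:
  increments: "1 0 0 1 0; 1 0 0 2 0; 1 0 0 2 0"

```text
t: 26.2
tool_pos: [0.628, -0.0251, 0.0894]
orientation: [-2.211, -2.231, 0.001]
force: [-4.5, 2.4, 4.1]
opening: 0.0133
gripper_force: 45.0
```

>>> arm_command:
  increments: "1 0 0 2 0; 1 0 0 3 0; 1 0 0 3 0"

```text
t: 26.5
tool_pos: [0.6283, -0.0251, 0.0861]
orientation: [-2.211, -2.231, 0.0]
force: [-2.1, 3.2, 2.4]
opening: 0.0137
gripper_force: 45.0
```

>>> arm_command:
  increments: "1 0 0 2 0; 1 0 0 3 0; 1 0 0 3 0"

```text
t: 26.8
tool_pos: [0.6283, -0.0252, 0.0829]
orientation: [-2.211, -2.231, 0.0]
force: [-0.5, 2.5, 1.1]
opening: 0.0138
gripper_force: 45.0
```

>>> arm_command:
  increments: "1 0 0 1 0; 1 0 0 2 0; 1 0 0 2 0"

```text
t: 27.1
tool_pos: [0.6283, -0.0253, 0.0824]
orientation: [-2.211, -2.231, 0.0]
force: [-7.2, 3.6, 11.3]
opening: 0.0139
gripper_force: 45.0
```

>>> arm_command:
  increments: "1 0 0 1 0; 1 0 0 1.5 0; 1 0 0 1.5 0"

```text
t: 27.4
tool_pos: [0.6284, -0.0253, 0.0824]
orientation: [2.211, 2.232, -0.0]
force: [-13.7, 3.9, 22.3]
opening: 0.0137
gripper_force: 45.0
```

>>> arm_command:
  increments: "0.6 0 0 -1.5 0; 0.6 0 0 -1.5 0; 0.6 0 0 -1.5 0"

```text
t: 27.7
tool_pos: [0.6284, -0.0257, 0.0809]
orientation: [2.211, 2.231, -0.0]
force: [0.0, 0.2, -1.0]
opening: 0.0328
gripper_force: 0.0
```

>>> arm_command:
  increments: "0.5 0 0 -40 0; 0.5 0 0 -70 0; 0.5 0 -100 -70 0; 0.5 0 -130 -70 0; 0.5 0 -130 -70 0"

```text
t: 28.2
tool_pos: [0.4956, -0.0266, 0.1502]
orientation: [-2.211, -2.23, 0.002]
force: [0.7, -0.1, 1.0]
opening: 0.0466
gripper_force: 0.0
```

>>> arm_command:
  increments: "0.5 0 0 0 0; 0.5 0 0 0 0"

```text
t: 28.4
tool_pos: [0.4985, -0.0267, 0.1514]
orientation: [2.211, 2.23, 0.001]
force: [0.7, 0.5, 0.3]
opening: 0.0464
gripper_force: 0.0
```

```bash
python3 - <<'E'
from h import *
t,M,s=tool();print(t,s['q'])
im=shot('top','t7.png');modules(im);sockets(im)
s=shot('side','s7.png');cv2.imwrite('pics/s7c.png',cv2.resize(s[175:345,205:385],None,fx=3.5,fy=3.5,interpolation=cv2.INTER_CUBIC))
b=[o for o in blobs(im,'yellow',(285,188,310,208),30)]
for a,m,p in b: print('rib',a,axis(p,'top',.077))
plan([(412.7,-140.8,120,-82)])
E
```

```text
[ 0.49846409 -0.02673141  0.15136826] [-1.56210686e-01 -8.13543467e-02  1.87456444e+00 -1.65254064e-04
  1.34733923e+00 -1.64736081e-01]
red [379.46728972 280.60747664] [ 391.2 -268.5   20.5   61.5   39.6]
socket red 2 [ 629.  -104.3]
socket yellow 1 [[667.52583425 -25.80174122]]
socket blue 2 [626.7  53.5]
rib 120 (array([ 0.62982801, -0.02885365]), np.float64(-1.598500722932718), array([0.04290209, 0.0221073 ]))
shift [-113.3  -87.9   31.7] turn 1.44 rows 9.7
q [-0.16 -0.08  1.87 -0.    1.35 -0.16]
```

View pics/s7c.png

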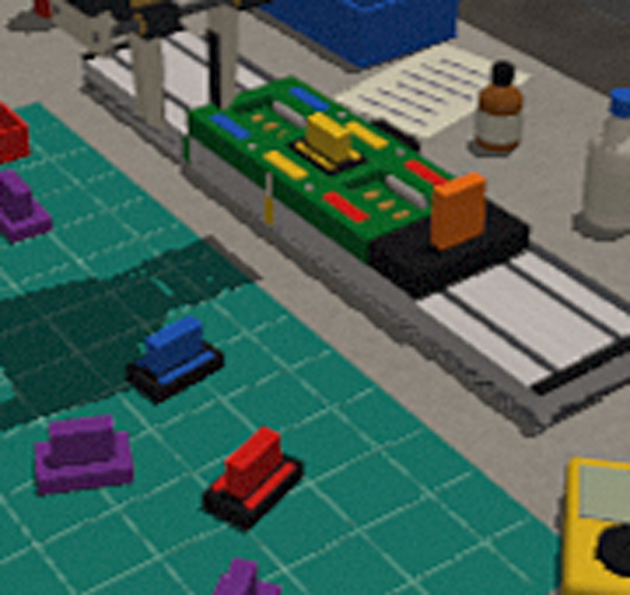

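Yellow sits level with the board at crop (328,145), and the pointer is still on the yellow mark. Blue (178,360) and red (255,475) lie on the mat. Red is freshly measured, so it goes next.

```bash
python3 - <<'E'
from h import *
s=cv2.imread('pics/s7.png')
print([ (c,[(o[0],o[1]) for o in blobs(s,c,(215,250,310,340),20)]) for c in('blue','red')])
plan([(391.2,-268.5,120,-71)])
E
```

```text
[('blue', [(np.int32(230), array([254.71304348, 274.29565217]))]), ('red', [(np.int32(206), array([276.25728155, 306.66990291])), (np.int32(58), array([281.82758621, 313.        ]))])]
shift [-240.8 -110.5   31.7] turn 1.248 rows 8.4
q [-0.16 -0.08  1.87 -0.    1.35 -0.16]
```

>>> arm_command:
  increments: "0.5 -45 -20 5 0.14; 0.5 -90 -40 10 0.28; 0.5 -135 -60 20 0.42; 0.5 -180 -82 30 0.56; 0.5 -225 -102 30 0.7"

```text
t: 29.0
tool_pos: [0.3979, -0.2535, 0.1202]
orientation: [-2.845, -1.33, 0.001]
force: [0.8, -0.8, -0.3]
opening: 0.0467
gripper_force: 0.0
```

>>> arm_command:
  increments: "0.5 0 0 0 0.14; 0.5 0 0 0 0.28; 0.5 0 0 0 0.42; 0.5 0 0 0 0.548; 0.5 0 0 0 0.548"

```text
t: 29.5
tool_pos: [0.3995, -0.2527, 0.1214]
orientation: [3.099, 0.515, 0.0]
force: [-0.5, 0.5, -0.0]
opening: 0.0465
gripper_force: 0.0
```

```bash
python3 - <<'E'
from h import *
t,M,s=tool();print(t)
plan([(391.2,-268.5,42.5,-71)])
E
```

```text
[ 0.39952542 -0.25266514  0.12141274]
shift [-13.   12.3  78.9] turn -0.002 rows 1.6
q [-0.67 -0.12  1.97 -0.    1.29  0.57]
```

>>> arm_command:
  increments: "0.5 -13 12.3 25 0; 0.5 -13 12.3 50 0; 0.5 -13 12.3 68 0; 0.5 -13 12.3 76 0; 0.5 -13 12.3 79 0"

```text
t: 30.0
tool_pos: [0.3903, -0.2675, 0.0415]
orientation: [-3.097, -0.522, 0.002]
force: [-0.9, 0.1, -0.5]
opening: 0.0465
gripper_force: 0.0
```

>>> arm_command:
  increments: "0.5 0 0 0 0; 0.5 0 0 0 0"

```text
t: 30.2
tool_pos: [0.3912, -0.2683, 0.0433]
orientation: [3.097, 0.52, 0.002]
force: [0.7, -0.1, 0.8]
opening: 0.0467
gripper_force: 0.0
```

>>> arm_command:
  increments: "1 0 0 0 0; 1 0 0 0 0; 1 0 0 0 0; 1 0 0 0 0; 1 0 0 0 0"

```text
t: 30.7
tool_pos: [0.3904, -0.2678, 0.0424]
orientation: [3.098, 0.519, 0.0]
force: [-0.4, 1.0, 0.8]
opening: 0.0142
gripper_force: 45.0
```

>>> arm_command:
  increments: "1 0 0 -30 0; 1 0 0 -70 -0.14; 1 0 0 -110 -0.28; 1 0 0 -110 -0.42; 1 0 0 -110 -0.56"

```text
t: 31.2
tool_pos: [0.3913, -0.2685, 0.1542]
orientation: [2.828, 1.362, 0.002]
force: [-0.4, 0.7, -1.6]
opening: 0.014
gripper_force: 45.0
```

>>> arm_command:
  increments: "1 0 0 0 -0.14; 1 0 0 0 -0.28; 1 0 0 0 -0.42; 1 0 0 0 -0.56; 1 0 0 0 -0.686"

```text
t: 31.7
tool_pos: [0.3902, -0.2676, 0.152]
orientation: [-2.207, -2.235, 0.0]
force: [-0.5, 0.1, -0.5]
opening: 0.0137
gripper_force: 45.0
```

>>> arm_command:
  increments: "1 0 0 0 0; 1 0 0 0 0"

```text
t: 31.9
tool_pos: [0.3902, -0.2677, 0.1521]
orientation: [-2.218, -2.225, 0.0]
force: [-0.1, 0.4, -1.4]
opening: 0.0138
gripper_force: 45.0
```

```bash
python3 - <<'E'
from h import *
t,M,s=tool();print(t,s['opening'])
plan([(628.2,-101,150,0.4)])
E
```

```text
[ 0.39024328 -0.26768187  0.15211741] 0.01375247551817103
shift [165.9 238.5   2.1] turn -0.004 rows 5.8
q [-0.71 -0.15  1.94 -0.    1.36 -0.71]
```

>>> arm_command:
  increments: "1 28 40 0 0; 1 56 80 0 0; 1 84 120 0 0; 1 112 160 0 0; 1 138 200 0 -0.004"

```text
t: 32.4
tool_pos: [0.5908, -0.1268, 0.1521]
orientation: [2.213, 2.23, -0.0]
force: [0.9, -1.2, -1.3]
opening: 0.0137
gripper_force: 45.0
```

>>> arm_command:
  increments: "1 28 38 0 0; 1 28 38 0 0; 1 28 38 0 0; 1 28 38 0 0"

```text
t: 32.8
tool_pos: [0.6263, -0.1005, 0.152]
orientation: [-2.211, -2.231, 0.001]
force: [0.3, 0.1, -1.6]
opening: 0.0136
gripper_force: 45.0
```

```bash
python3 - <<'E'
from h import *
t,M,s=tool();print(t,s['opening'])
plan([(628,-101.3,98,0.4)])
E
```

```text
[ 0.62634017 -0.10049278  0.15196357] 0.013575479223340736
shift [-0.8  1.7 54. ] turn 0.002 rows 1.1
q [-0.24  0.28  1.49 -0.    1.38 -0.25]
```

>>> arm_command:
  increments: "1 -0.8 1.7 25 0; 1 -0.8 1.7 45 0; 1 -0.8 1.7 54 0; 1 -0.8 1.7 58 0; 1 -0.8 1.7 58 0"

```text
t: 33.3
tool_pos: [0.6284, -0.1013, 0.0945]
orientation: [-2.211, -2.232, 0.0]
force: [0.4, -0.1, -0.2]
opening: 0.0139
gripper_force: 45.0
```

>>> arm_command:
  increments: "1 0 0 2 0; 1 0 0 4 0; 1 0 0 5 0; 1 0 0 5 0"

```text
t: 33.7
tool_pos: [0.6291, -0.101, 0.0905]
orientation: [2.208, 2.233, -0.0]
force: [-4.4, 0.2, 5.7]
opening: 0.0137
gripper_force: 45.0
```

>>> arm_command:
  increments: "1 0 0 2 0; 1 0 0 3 0; 1 0 0 3 0"

```text
t: 34.0
tool_pos: [0.629, -0.1009, 0.0867]
orientation: [2.209, 2.233, 0.0]
force: [-1.5, -1.0, 2.6]
opening: 0.0132
gripper_force: 45.0
```

>>> arm_command:
  increments: "1 0 0 2 0; 1 0 0 3 0; 1 0 0 3 0"

```text
t: 34.3
tool_pos: [0.6288, -0.1007, 0.0829]
orientation: [-2.209, -2.233, 0.0]
force: [-0.7, -1.8, 0.4]
opening: 0.0136
gripper_force: 45.0
```

Red is following the same force pattern as yellow. Pressing to the floor.

>>> arm_command:
  increments: "1 0 0 1 0; 1 0 0 2 0; 1 0 0 2 0"

```text
t: 34.6
tool_pos: [0.6289, -0.1007, 0.0824]
orientation: [2.209, 2.234, -0.0]
force: [-6.8, 0.4, 10.1]
opening: 0.0141
gripper_force: 45.0
```

>>> arm_command:
  increments: "1 0 0 1 0; 1 0 0 1.5 0; 1 0 0 1.5 0"

```text
t: 34.9
tool_pos: [0.6289, -0.1008, 0.0824]
orientation: [2.209, 2.234, -0.0]
force: [-12.2, 0.7, 19.6]
opening: 0.0137
gripper_force: 45.0
```

>>> arm_command:
  increments: "0.6 0 0 -2 0; 0.6 0 0 -2 0; 0.6 0 0 -2 0"

```text
t: 35.2
tool_pos: [0.6288, -0.1006, 0.0814]
orientation: [-2.209, -2.234, -0.0]
force: [0.3, -0.5, 0.3]
opening: 0.0328
gripper_force: 0.0
```

>>> arm_command:
  increments: "0.5 0 0 -40 0; 0.5 0 0 -70 0; 0.5 30 0 -70 0; 0.5 80 0 -70 0; 0.5 130 0 -70 0"

```text
t: 35.7
tool_pos: [0.6274, 0.03, 0.1517]
orientation: [2.211, 2.231, 0.001]
force: [0.7, -0.8, -1.9]
opening: 0.0463
gripper_force: 0.0
```

>>> arm_command:
  increments: "0.5 50 0 0 0; 0.5 50 0 0 0; 0.5 50 0 0 0; 0.5 50 0 0 0"

```text
t: 36.1
tool_pos: [0.6268, 0.0784, 0.1513]
orientation: [-2.21, -2.233, 0.001]
force: [0.6, -0.5, -1.2]
opening: 0.0467
gripper_force: 0.0
```

```bash
python3 - <<'E'
from h import *
t,M,s=tool();print(t)
im=shot('top','t8.png');modules(im);sockets(im)
s=shot('side','s8.png');print([(o[0],o[1]) for o in blobs(s,'blue',(215,250,310,340),20)])
b=blobs(im,'blue',(300,250,370,300),20)
for a,m,p in b:print(a,m,axis(p,'top',.037))
plan([(412.7,-140.8,120,-82)])
E
```

```text
[0.62678413 0.07844073 0.1513425 ]
blue [333.40697674 272.65116279] [ 412.9 -140.8    8.2   60.    36.8]
socket red 2 [ 628.  -102.6]
socket yellow 2 [627.5 -25.8]
socket blue 0 []
[(np.int32(231), array([254.51948052, 274.44155844]))]
172 [333.40697674 272.65116279] (array([ 0.41458966, -0.13693726]), np.float64(-2.995791543625557), array([0.04546264, 0.03356253]))
shift [-216.6 -216.2   31.5] turn 1.44 rows 9.7
q [ 0.04  0.27  1.5  -0.    1.37  0.03]
```

>>> arm_command:
  increments: "0.5 -33 -33 0 0.14; 0.5 -66 -66 5 0.28; 0.5 -98 -98 10 0.42; 0.5 -131 -131 15 0.56; 0.5 -164 -164 20 0.7"

```text
t: 36.7
tool_pos: [0.4631, -0.0887, 0.1316]
orientation: [2.846, 1.33, 0.0]
force: [-0.4, -0.6, 1.1]
opening: 0.0466
gripper_force: 0.0
```

>>> arm_command:
  increments: "0.5 0 0 0 0.14; 0.5 0 0 0 0.28; 0.5 0 0 0 0.42; 0.5 0 0 0 0.56; 0.5 0 0 0 0.7"

```text
t: 37.2
tool_pos: [0.4644, -0.0879, 0.1319]
orientation: [3.13, 0.272, 0.001]
force: [0.6, 0.6, 0.3]
opening: 0.0467
gripper_force: 0.0
```

>>> arm_command:
  increments: "0.5 0 0 0 0.04; 0.5 0 0 0 0.04; 0.5 0 0 0 0.04"

```text
t: 37.5
tool_pos: [0.4645, -0.0873, 0.1318]
orientation: [3.134, 0.223, 0.0]
force: [-1.0, 0.3, 0.6]
opening: 0.0467
gripper_force: 0.0
```

```bash
python3 - <<'E'
from h import *
t,M,s=tool();print(t)
plan([(412.8,-140.8,80,-82),(412.8,-140.8,42.5,-82)])
E
```

```text
[ 0.46450322 -0.08730735  0.13184325]
shift [-58.8  45.6  51.8] turn 0.002 rows 1.8
shift [ 0.   0.  37.5] turn -0.0 rows 0.8
q [-0.29 -0.14  1.96 -0.    1.32  1.13]
```

>>> arm_command:
  increments: "0.5 -29 23 10 0; 0.5 -55 43 20 0; 0.5 -58.8 45.6 45 0; 0.5 -58.8 45.6 70 0; 0.5 -58.8 45.6 85 0"

```text
t: 38.0
tool_pos: [0.4116, -0.1403, 0.0451]
orientation: [-3.133, -0.222, 0.002]
force: [0.2, 0.4, 0.7]
opening: 0.0469
gripper_force: 0.0
```

>>> arm_command:
  increments: "0.5 0 0 4 0; 0.5 0 0 4 0; 0.5 0 0 4 0"

```text
t: 38.3
tool_pos: [0.4135, -0.1403, 0.0437]
orientation: [3.133, 0.223, 0.002]
force: [0.5, -0.4, 0.1]
opening: 0.0471
gripper_force: 0.0
```

>>> arm_command:
  increments: "1 0 0 0 0; 1 0 0 0 0; 1 0 0 0 0; 1 0 0 0 0; 1 0 0 0 0"

```text
t: 38.8
tool_pos: [0.413, -0.14, 0.0429]
orientation: [3.134, 0.223, 0.0]
force: [-1.1, 0.3, 0.6]
opening: 0.0139
gripper_force: 45.0
```

>>> arm_command:
  increments: "1 0 0 -30 0; 1 0 0 -70 -0.14; 1 0 0 -110 -0.28; 1 0 0 -110 -0.42; 1 0 0 -110 -0.56"

```text
t: 39.3
tool_pos: [0.414, -0.1405, 0.1547]
orientation: [2.945, 1.088, 0.004]
force: [-0.2, 0.1, -1.8]
opening: 0.0136
gripper_force: 45.0
```

>>> arm_command:
  increments: "1 0 0 0 -0.14; 1 0 0 0 -0.28; 1 0 0 0 -0.42; 1 0 0 0 -0.56; 1 0 0 0 -0.7"

```text
t: 39.8
tool_pos: [0.4127, -0.1399, 0.1526]
orientation: [-2.395, -2.033, 0.0]
force: [0.2, -0.8, -1.4]
opening: 0.0134
gripper_force: 45.0
```

>>> arm_command:
  increments: "1 0 0 0 -0.14; 1 0 0 0 -0.178; 1 0 0 0 -0.178; 1 0 0 0 -0.178"

```text
t: 40.2
tool_pos: [0.4128, -0.1399, 0.1526]
orientation: [-2.213, -2.23, 0.0]
force: [-0.4, 0.2, -0.5]
opening: 0.0139
gripper_force: 45.0
```

```bash
python3 - <<'E'
from h import *
t,M,s=tool();print(t,s['opening'])
plan([(627.5,50.6,150,0.4)])
E
```

```text
[ 0.41275396 -0.13993859  0.15264604] 0.01390191169831161
shift [188.9 216.2   2.6] turn 0.0 rows 5.7
q [-0.44 -0.27  2.04 -0.    1.37 -0.45]
```

>>> arm_command:
  increments: "1 32 36 0 0; 1 64 72 0 0; 1 95 108 0 0; 1 127 144 0 0; 1 158 180 0 0"

```text
t: 40.7
tool_pos: [0.5927, 0.0213, 0.1525]
orientation: [2.213, 2.23, -0.0]
force: [0.3, -0.7, -0.2]
opening: 0.0136
gripper_force: 45.0
```

>>> arm_command:
  increments: "1 31 36 0 0; 1 31 36 0 0; 1 31 36 0 0; 1 31 36 0 0"

```text
t: 41.1
tool_pos: [0.6265, 0.0504, 0.1526]
orientation: [-2.212, -2.23, 0.001]
force: [0.8, -0.4, -0.4]
opening: 0.0129
gripper_force: 45.0
```

```bash
python3 - <<'E'
from h import *
t,M,s=tool();print(t,s['opening'])
plan([(627.8,50.5,94.5,0.4)])
E
```

```text
[0.62650468 0.05035167 0.15255219] 0.012913195131071082
shift [ 0.1  1.3 58.1] turn 0.001 rows 1.2
q [-0.    0.26  1.51 -0.    1.37 -0.01]
```

>>> arm_command:
  increments: "1 0 1.3 25 0; 1 0 1.3 45 0; 1 0 1.3 54 0; 1 0 1.3 58 0; 1 0 1.3 58 0"

```text
t: 41.6
tool_pos: [0.6283, 0.0504, 0.0952]
orientation: [2.212, 2.23, 0.0]
force: [-0.6, 0.4, -0.8]
opening: 0.0137
gripper_force: 45.0
```

>>> arm_command:
  increments: "1 0 0 2 0; 1 0 0 4 0; 1 0 0 5 0; 1 0 0 5 0"

```text
t: 42.0
tool_pos: [0.6291, 0.0509, 0.093]
orientation: [2.21, 2.231, 0.001]
force: [-10.7, -1.7, 15.6]
opening: 0.0134
gripper_force: 45.0
```

>>> arm_command:
  increments: "1 0 0 2 0; 1 0 0 3 0; 1 0 0 3 0"

```text
t: 42.3
tool_pos: [0.6291, 0.0509, 0.0927]
orientation: [2.21, 2.231, 0.001]
force: [-21.6, 0.4, 34.7]
opening: 0.0134
gripper_force: 45.0
```

>>> arm_command:
  increments: "1 0 0 2 0; 1 0 0 3 0; 1 0 0 3 0"

```text
t: 42.6
tool_pos: [0.629, 0.0511, 0.0922]
orientation: [2.21, 2.231, 0.001]
force: [-33.0, -1.2, 53.9]
opening: 0.0139
gripper_force: 45.1
```

It jammed on the bevel. The other two sockets seated about 0.8 mm in x above their camera values, so blue should sit near x 627.3, not the present 629. Backing off and shifting.

>>> arm_command:
  increments: "1 0 0 -6 0; 1 0 0 -13 0; 1 0 0 -15 0; 1 0 0 -15 0; 1 0 0 -15 0"

```text
t: 43.1
tool_pos: [0.6283, 0.051, 0.0981]
orientation: [-2.211, -2.231, 0.001]
force: [-0.3, -0.3, -0.6]
opening: 0.0138
gripper_force: 44.9
```

```bash
python3 - <<'E'
from h import *
t,M,s=tool();print(t,M[:,1],s['force'],s['opening'])
im=shot('top','t9.png');sockets(im)
s=shot('side','s9.png');cv2.imwrite('pics/s9c.png',cv2.resize(s[170:270,225:345],None,fx=5,fy=5,interpolation=cv2.INTER_CUBIC))
plan([(627.2,50.3,98,0.4)])
E
```

```text
[0.6282639  0.05095542 0.09814647] [ 9.99959149e-01  9.01138737e-03 -7.04260549e-04] [-0.30324362 -0.26789593 -0.62155359] 0.01384904099529704
socket red 2 [ 627.9 -102.1]
socket yellow 0 []
socket blue 1 [[587.05892798  53.65899065]]
shift [-0.7 -0.9 -0.1] turn 0.002 rows 0.0
q [-0.    0.32  1.54 -0.    1.28 -0.01]
```

View pics/s9c.png

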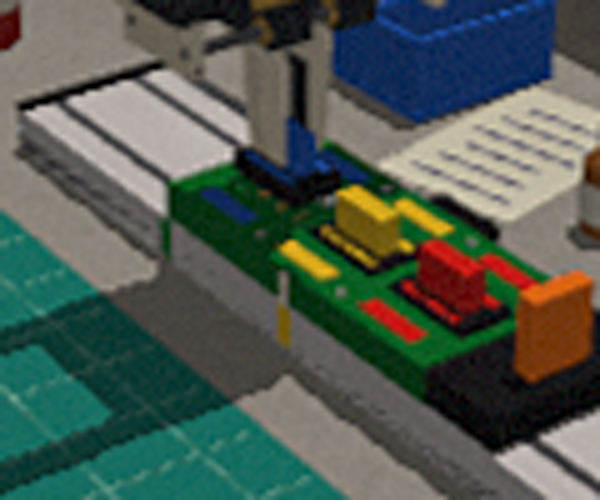

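>>> arm_command:
  increments: "1 -0.4 -1.5 0 0; 1 -0.4 -1.5 0 0; 1 -0.4 -1.5 2 0; 1 -0.4 -1.5 4 0; 1 -0.4 -1.5 4 0"

```text
t: 43.7
tool_pos: [0.6267, 0.0505, 0.0942]
orientation: [-2.211, -2.231, 0.001]
force: [-0.1, -0.5, -1.5]
opening: 0.0138
gripper_force: 44.9
```

>>> arm_command:
  increments: "1 0 0 2 0; 1 0 0 3 0; 1 0 0 3 0"

```text
t: 44.0
tool_pos: [0.6268, 0.0506, 0.0915]
orientation: [-2.211, -2.231, 0.0]
force: [-0.1, 0.2, -0.6]
opening: 0.0136
gripper_force: 44.9
```

>>> arm_command:
  increments: "1 0 0 1 0; 1 0 0 2 0; 1 0 0 2 0"

```text
t: 44.3
tool_pos: [0.6267, 0.0506, 0.09]
orientation: [-2.211, -2.231, 0.001]
force: [-4.0, -1.0, 3.6]
opening: 0.0137
gripper_force: 45.0
```

It goes in freely now. Pressing home.

>>> arm_command:
  increments: "1 0 0 2 0; 1 0 0 3 0; 1 0 0 3 0"

```text
t: 44.6
tool_pos: [0.627, 0.0505, 0.0866]
orientation: [2.211, 2.231, 0.0]
force: [-1.8, 0.2, 1.6]
opening: 0.0136
gripper_force: 45.0
```

>>> arm_command:
  increments: "1 0 0 2 0; 1 0 0 4 0; 1 0 0 4 0"

```text
t: 44.9
tool_pos: [0.6271, 0.0505, 0.0829]
orientation: [2.211, 2.231, 0.0]
force: [-2.0, 0.4, 3.6]
opening: 0.0139
gripper_force: 45.0
```

>>> arm_command:
  increments: "1 0 0 1 0; 1 0 0 2 0; 1 0 0 2 0"

```text
t: 45.2
tool_pos: [0.6273, 0.0505, 0.0828]
orientation: [2.211, 2.231, 0.001]
force: [-8.6, 0.0, 17.8]
opening: 0.0134
gripper_force: 45.0
```

>>> arm_command:
  increments: "0.6 0 0 -2 0; 0.6 0 0 -2 0; 0.6 0 0 -2 0"

```text
t: 45.5
tool_pos: [0.6269, 0.0505, 0.0823]
orientation: [-2.211, -2.231, 0.0]
force: [-0.4, 0.1, -0.0]
opening: 0.0329
gripper_force: 0.0
```

>>> arm_command:
  increments: "0.6 0 0 -40 0; 0.6 0 0 -75 0; 0.6 0 -50 -75 0.14; 0.6 0 -100 -75 0.28; 0.6 0 -140 -75 0.42"

```text
t: 46.0
tool_pos: [0.4849, 0.0493, 0.1571]
orientation: [-2.633, -1.714, 0.001]
force: [0.1, -0.1, 0.8]
opening: 0.0371
gripper_force: 0.0
```

>>> arm_command:
  increments: "0.6 0 0 0 0; 0.6 0 0 0 0; 0.6 0 0 0 0"

```text
t: 46.3
tool_pos: [0.4883, 0.0492, 0.1584]
orientation: [2.626, 1.722, 0.002]
force: [-1.0, -0.1, 0.1]
opening: 0.0372
gripper_force: 0.0
```

```bash
python3 - <<'E'
from h import *
t,M,s=tool();print(t,M[:,1],s['q'])
im=shot('top','t10.png');sockets(im)
a=cv2.resize(im[168:228,240:370],None,fx=6,fy=6,interpolation=cv2.INTER_CUBIC)[:250]
s=shot('side','s10.png');b=cv2.resize(s[190:260,250:360],None,fx=4.9,fy=4.9,interpolation=cv2.INTER_CUBIC)
o=np.zeros((a.shape[0]+b.shape[0],780,3),np.uint8);o[:a.shape[0],:a.shape[1]]=a;o[a.shape[0]:,:b.shape[1]]=b;print(o.shape);cv2.imwrite('pics/c10.png',o)
for c in('red','yellow','blue'):
    for A,m,p in blobs(im,c,(250,190,350,206),30): print(c,A,m,axis(p,'top',.07))
plan([(530,-150,165,90),(628,-179.5,165,90),(628,-179.5,92,90)])
E
```

```text
[0.4882712  0.04922234 0.15843218] [ 0.91713613 -0.39857019  0.00176734] [-4.02880284e-03 -1.12806807e-01  1.89049550e+00 -3.16722254e-05
  1.36199362e+00  4.05935101e-01]
socket red 2 [ 628.  -102.3]
socket yellow 2 [628.2 -27.6]
socket blue 1 [[666.52195616  49.84860363]]
(593, 780, 3)
red 126 [321.5952381  195.38095238] (array([ 0.6316938 , -0.09908625]), np.float64(-1.615015817724276), array([0.0449417 , 0.02261816]))
red 40 [320.925 202.25 ] (array([ 0.61214564, -0.09725519]), np.float64(-1.5844315260437047), array([0.05063353, 0.00672386]))
yellow 121 [296.68595041 195.38842975] (array([ 0.63070138, -0.02880537]), np.float64(-1.5633996428249157), array([0.04278479, 0.02248887]))
blue 119 [268.80672269 195.3697479 ] (array([0.62966949, 0.04970934]), np.float64(-1.5751926104399105), array([0.0420749 , 0.02237551]))
shift [-166.1  117.7   -6.7] turn -1.981 rows 13.4
shift [-98.  -29.5  -0. ] turn -0.0 rows 2.0
shift [ 0.  0. 73.] turn -0.0 rows 1.5
q [-0.   -0.11  1.89 -0.    1.36  0.41]
```

View pics/c10.png

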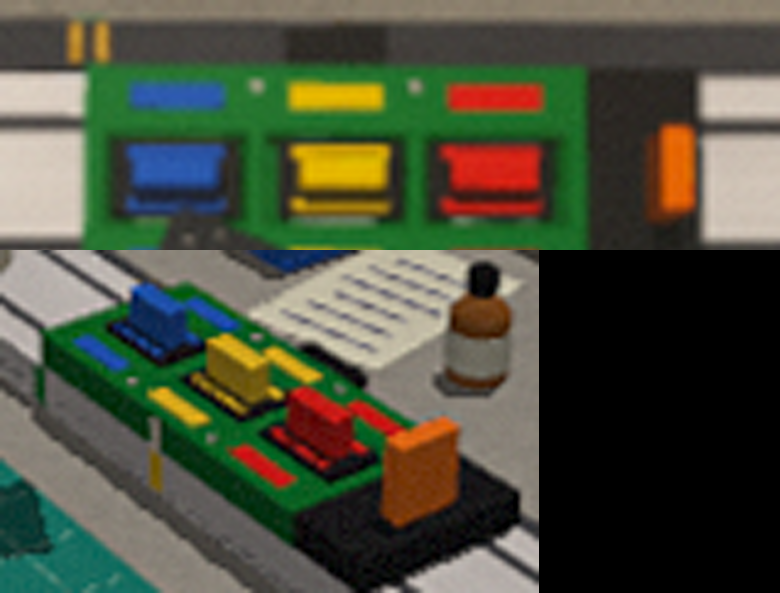

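All three modules sit at the same level in their sockets: ribs at crop (178,165), (340,165) and (490,165) in the top part, bodies level with the board in the side part. The pointer is still on the yellow mark. Now the handle again.

```bash
python3 - <<'E'
from h import *
plan([(530,-150,165,-90),(628,-179.8,165,-90),(628,-179.8,92,-90)])
E
```

```text
shift [-166.1  117.7   -6.7] turn 1.16 rows 7.8
shift [98.  29.8 -0. ] turn -0.0 rows 2.0
shift [ 0.  0. 73.] turn -0.0 rows 1.5
q [-0.   -0.11  1.89 -0.    1.36  0.41]
```

>>> arm_command:
  increments: "0.6 -36 26 -5 0.14; 0.6 -72 51 -7 0.28; 0.6 -108 77 -7 0.42; 0.6 -144 102 -7 0.56; 0.6 -166 118 -7 0.7"

```text
t: 46.9
tool_pos: [0.53, -0.1535, 0.1648]
orientation: [3.06, 0.705, 0.001]
force: [0.1, 1.1, 0.6]
opening: 0.0372
gripper_force: 0.0
```

>>> arm_command:
  increments: "0.6 0 0 0 0.14; 0.6 0 0 0 0.28; 0.6 0 0 0 0.42; 0.6 0 0 0 0.46; 0.6 0 0 0 0.46"

```text
t: 47.4
tool_pos: [0.5296, -0.1505, 0.1646]
orientation: [-3.142, 0.001, 0.0]
force: [-0.7, 1.0, -0.4]
opening: 0.0371
gripper_force: 0.0
```

```bash
python3 - <<'E'
from h import *
t,M,s=tool();print(t,M[:,1])
plan([(628,-179.8,155,-90),(628,-179.8,92,-90)])
E
```

```text
[ 0.52963399 -0.15046312  0.16456482] [-4.65619399e-04 -9.99999890e-01 -5.27095274e-05]
shift [98.4 29.3  9.6] turn -0.0 rows 2.1
shift [ 0.  0. 63.] turn -0.0 rows 1.3
q [-0.37  0.05  1.72  0.    1.37  1.2 ]
```

>>> arm_command:
  increments: "0.6 45 14 0 0; 0.6 85 25 0 0; 0.6 98 29.3 0 0; 0.6 98 29.3 5 0; 0.6 98 29.3 10 0"

```text
t: 47.9
tool_pos: [0.6268, -0.1793, 0.1538]
orientation: [-3.141, -0.002, 0.001]
force: [-0.8, 0.1, -0.2]
opening: 0.0376
gripper_force: 0.0
```

>>> arm_command:
  increments: "0.6 0 0 0 0; 0.6 0 0 0 0"

```text
t: 48.1
tool_pos: [0.626, -0.179, 0.1545]
orientation: [-3.141, -0.0, 0.001]
force: [-0.4, -0.8, 0.7]
opening: 0.0371
gripper_force: 0.0
```

```bash
python3 - <<'E'
from h import *
t,M,s=tool();print(t,M[:,1])
plan([(628,-179.8,92,-90)])
E
```

```text
[ 0.6260034  -0.17902695  0.15451019] [ 2.48559786e-04 -9.99999932e-01 -2.73630259e-04]
shift [ 2.   0.8 62.5] turn 0.0 rows 1.3
q [-0.36  0.32  1.43 -0.    1.39  1.21]
```

>>> arm_command:
  increments: "0.6 2 0.5 25 0; 0.6 2 0.5 45 0; 0.6 2 0.5 58 0; 0.6 2 0.5 62 0; 0.6 2 0.5 62 0"

```text
t: 48.6
tool_pos: [0.6284, -0.1798, 0.0926]
orientation: [-3.141, 0.0, 0.001]
force: [-0.1, 1.1, 0.1]
opening: 0.0374
gripper_force: 0.0
```

>>> arm_command:
  increments: "1 0 0 0 0; 1 0 0 0 0; 1 0 0 0 0; 1 0 0 0 0; 1 0 0 0 0"
  grip_force: 45

```text
t: 49.1
tool_pos: [0.6294, -0.18, 0.0937]
orientation: [3.141, 0.0, 0.002]
force: [-0.9, 0.3, 4.2]
opening: 0.0138
gripper_force: 45.0
```

>>> arm_command:
  increments: "1 0 -3 0 0; 1 -0.1 -8 0 0; 1 -0.2 -18 0 0; 1 -0.3 -30 0 0; 1 -0.4 -45 0 0"

```text
t: 49.6
tool_pos: [0.6289, -0.135, 0.0937]
orientation: [3.141, -0.001, 0.002]
force: [-0.6, -2.4, 6.4]
opening: 0.0139
gripper_force: 45.0
```

>>> arm_command:
  increments: "1 -0.1 -15 0 0; 1 -0.2 -30 0 0; 1 -0.3 -42 0 0; 1 -0.4 -50 0 0; 1 -0.4 -55 0 0"

```text
t: 50.1
tool_pos: [0.6284, -0.0788, 0.0937]
orientation: [3.141, 0.001, 0.001]
force: [-2.3, -1.8, 6.4]
opening: 0.0139
gripper_force: 45.0
```

>>> arm_command:
  increments: "1 0 0 0 0; 1 0 0 0 0"

```text
t: 50.3
tool_pos: [0.6284, -0.0788, 0.0937]
orientation: [-3.141, -0.001, -0.001]
force: [-2.7, 1.1, 7.6]
opening: 0.0136
gripper_force: 45.0
```

>>> arm_command:
  increments: "1 0 -5 0 0; 1 -0.1 -10 0 0; 1 -0.1 -14 0 0; 1 -0.1 -14 0 0"

```text
t: 50.7
tool_pos: [0.6282, -0.0651, 0.0937]
orientation: [-3.141, -0.0, -0.001]
force: [-2.1, 2.5, 7.4]
opening: 0.0133
gripper_force: 45.0
```

>>> arm_command:
  increments: "1 0 -2 0 0; 1 0 -2 0 0"

```text
t: 50.9
tool_pos: [0.6282, -0.0631, 0.0937]
orientation: [-3.141, -0.0, -0.001]
force: [-1.8, 1.8, 7.4]
opening: 0.0138
gripper_force: 45.0
```

>>> arm_command:
  increments: "1 0 -1.5 0 0; 1 0 -1.5 0 0"

```text
t: 51.1
tool_pos: [0.6282, -0.0616, 0.0936]
orientation: [-3.141, -0.0, -0.001]
force: [-2.2, 0.8, 8.4]
opening: 0.0136
gripper_force: 45.0
```

>>> arm_command:
  increments: "1 0 -1.3 0 0; 1 0 -1.3 0 0"

```text
t: 51.3
tool_pos: [0.6282, -0.0603, 0.0937]
orientation: [-3.141, -0.0, -0.001]
force: [-1.5, 1.0, 7.7]
opening: 0.014
gripper_force: 45.0
```

>>> arm_command:
  increments: "0.6 0 0 0 0; 0.6 0 0 0 0; 0.6 0 0 0 0"

```text
t: 51.6
tool_pos: [0.6275, -0.0607, 0.0922]
orientation: [-3.141, 0.0, 0.002]
force: [0.2, -0.2, -0.2]
opening: 0.0333
gripper_force: 0.0
```

>>> arm_command:
  increments: "0.6 0 0 -40 0; 0.6 0 0 -90 0; 0.6 -50 0 -110 0; 0.6 -100 40 -110 0; 0.6 -150 80 -110 0"

```text
t: 52.1
tool_pos: [0.5015, -0.1219, 0.2035]
orientation: [3.141, 0.003, 0.003]
force: [-0.1, -0.6, 0.8]
opening: 0.0371
gripper_force: 0.0
```

>>> arm_command:
  increments: "0.6 -25 45 0 0; 0.6 -50 90 0 0; 0.6 -60 130 0 0; 0.6 -60 130 0 0; 0.6 -60 130 0 0"

```text
t: 52.6
tool_pos: [0.4417, -0.2525, 0.2024]
orientation: [-3.141, 0.005, 0.0]
force: [-0.3, 0.8, -0.2]
opening: 0.0369
gripper_force: 0.0
```

```bash
python3 - <<'E'
from h import *
im=shot('top','t11.png');sockets(im)
print('tab',rect(mask(im,'orange'),'top',.099,(285,180,335,215)))
s=shot('side','s11.png')
a=cv2.resize(im[165:320,130:350],None,fx=2.5,fy=2.5,interpolation=cv2.INTER_CUBIC)[:, :550]
b=cv2.resize(s[170:250,215:325],None,fx=2.2,fy=2.2,interpolation=cv2.INTER_CUBIC)
o=np.zeros((600,550,3),np.uint8);o[:a.shape[0],:a.shape[1]]=a;o[a.shape[0]:a.shape[0]+b.shape[0],:b.shape[1]]=b;cv2.imwrite('pics/c11.png',o)
for c in('red','yellow','blue'):
    for A,m,p in blobs(im,c,(205,190,310,206),30)[:1]: print(c,A,m,axis(p,'top',.07)[0])
print(tool()[0],robot.read_state()['t'])
E
```

```text
socket red 2 [626.9  18.1]
socket yellow 2 [626.2  93.5]
socket blue 2 [625.5 168.4]
tab [ 6.281e+02 -6.140e+01  4.000e-01  4.090e+01  1.310e+01]
red 173 [279.47398844 197.22543353] [0.62481869 0.01961602]
yellow 110 [254.07272727 194.9       ] [0.63042996 0.09116616]
blue 110 [226.38181818 194.9       ] [0.62935421 0.16892348]
[ 0.44238148 -0.25099088  0.20234921] 52.7
```

View pics/c11.png

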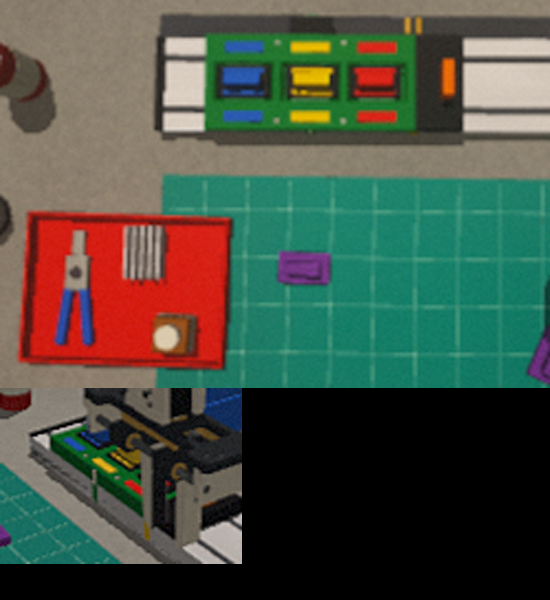

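The top crop shows the carrier at the outgoing station: yellow socket at y = 93.5 mm, against 93.8 mm for the mark. All three modules are in their sockets, the tray holds its three items, and the arm touches nothing. Handing in.

```bash
python3 -c "
from plant import robot
print(robot.close_job())"
```

```text
the job is handed in; nothing more can be done
None
```

The job is handed in, with no verdict returned: the pliers, flux bottle and heatsink are in the tray, the red, yellow and blue modules are pressed home in their own sockets, and the carrier is at the green outgoing station.

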